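Pin together a flow-cell stack

TASK

Assemble the flow cell: lay the orange spacer on the aluminium base and the blue cover on the spacer, squared up with the base and with all three pin holes in line, then push the red-handled pin through them until its collar rests on the cover. The pin can only be taken out at the open front of the clear guard, so before taking it turn the pin magazine by its black knob until the red pin stands in the middle of that opening. Leave the other pins standing in the magazine, do not disturb the beaker, vial, timer and bottle, and let go of everything at the end.

Things in the scene. Friction and masses are not known exactly. Their poses are not given: they have to be found in the camera images.
- cell_base: Flow-cell base: aluminium block fixed to the worktop, 90 (its x) x 44 (y) x 40 (z) mm, upright. Origin: centre of its underside. A vertical through hole of 13 mm diameter lies off centre, 22 mm towards its own -x end, which faces the robot within about 20 degrees.
- base_hole (a point): Centre of the hole's mouth in the top face of the base (base frame [-22, 0, 40] mm).
- spacer_orange: Loose orange plate, 90 (x) x 60 (y) x 12 (z) mm, about 90 g, lying flat, right side up. Origin: centre of its underside. Round 13 mm through hole 22 mm towards its -x end; rectangular window 31 x 27 mm in the +x half. Lies with its x along the base's x, hole over hole; 60 mm wide, it overhangs the base by 8 mm on each long side, so hold it by the long edges.
- spacer_hole (a point): Centre of the mouth of the spacer's round hole, on its top face ([-22, 0, 12] mm in the spacer's frame).
- cover_blue: Loose blue plate, 90 (x) x 60 (y) x 12 (z) mm, about 100 g, lying flat, right side up. Origin: centre of its underside. Round 13 mm through hole 22 mm towards its -x end; two white hose nipples (10 mm diameter, 8 mm tall) on top at x = +30, y = +-12 mm. Goes on the spacer, the same way round. Spacer and cover swap starting places at random.
- cover_hole (a point): Centre of the mouth of the cover's round hole, on its top face ([-22, 0, 12] mm in the cover's frame).
- pin_red: Loose pin with a red handle, about 70 g, hanging upright by its collar in a magazine socket. Origin: on its axis under the collar; z up. Below: 10 mm steel shank, 54 mm long, the last 12 mm tapering to a 3.6 mm nose. Above: collar 19 mm diameter, 4 mm thick, then a round 14 mm handle from 4 to 48 mm. Origin height over the worktop: 62 mm in the socket, 64 mm seated in the finished stack.
- pin_blue: Pin of the same size with a blue handle, stays in the magazine (it turns with it). Red and blue swap sockets at random.
- pin_yellow: Pin of the same size with a yellow handle, stays in the magazine.
- magazine_guard: Fixed guard of the pin magazine: foot 160 x 184 x 6 mm, four 8 mm posts at x = -28 and 85, y = +-86 mm, clear flat roof from 119 to 122 mm above the worktop (post caps to 125) over x -42 to 92, y +-92 mm of its frame. Origin: underside of the foot, on the turning axis. Its -x side is the open front, facing the robot; only there can a pin be lifted out.
- guard_window (a point): The point in the middle of the open front where the pin must be brought: on the guard's -x axis 68 mm from the turning axis, at the height of a hanging pin's collar (62 mm).
- magazine (a joint): Turning angle of the magazine, rad, counter-clockwise from above positive, 0 at the start whatever its heading, range -3.1 to 3.1. Light friction (0.04 N m); stays where left. Five sockets 72 degrees apart on a circle of 68 mm radius carry the pins; the red pin starts 60 to 84 degrees to either side of the open front.
- magazine_knob (a point): Centre of the magazine's round black knob (34 mm diameter, from 124 to 147 mm above the worktop), on the turning axis above the guard's roof. This point is 136 mm above the worktop. A white line on its top.
- beaker: Small glass beaker standing behind the base, 44 mm diameter, 58 mm tall, loose. Origin: centre of its underside. Leave alone.
- vial_white: Vial with a white cap standing in front of the base, 22 mm diameter, 48 mm tall, loose. Origin: centre of its underside. Leave alone.
- timer: White bench timer lying in front of the base, 62 x 66 x 18 mm, loose. Origin: centre of its underside. Leave alone.
- bottle: White wash bottle with a red cap and a bent spout, 66 mm diameter body, 241 mm tall, loose, standing behind the work. Origin: centre of its underside. Leave alone.
There are look-alikes about, which are no part of the job. Of the things that look like the spacer_orange, the larger one is meant. What is shaped like the pin_red but purple or turquoise is not meant.

How it is judged:
By the outcome, as a careful person would: the job done as asked, in the order asked, and still so for the second after the job is handed in, with the robot touching nothing.
It also fails if it takes over 72 s, if anything falls off the work surface, if the arm or the gripper's body presses on something with over 40 N, if the wrist force passes 120 N, or if a joint passes its speed limit or range.

ROBOT

A 6-joint arm with a two-finger parallel gripper is mounted at the origin on a cart in front of the work surface, level with it; the furniture and walls round the work are solid. World frame = base frame: x ahead of the robot, y to its left, z up, the work surface at z = 0. Lengths are in m, angles in rad, forces in N, time in s.
With the tool pointing down it reaches from about 0.35 to 0.975 m from the base axis. Payload 4.9 kg.
Tool frame: the origin (TCP) lies on the mounting face of the last link; the fingertips stand 173 mm ahead of it and the grasp point (between the pads) lies 155 mm ahead of it; z points along the fingers, y is the direction in which the jaws open and shut (so a half turn about z gives the same grasp; the last joint's range is limited). The gripper opens to 85 mm and grips with 20 to 120 N. Pads are 22 mm wide; open, the fingers measure 114 mm over their backs; the gripper's body (76 mm by 85 mm) begins 54 mm behind the grasp point. The pads swing forward as they close: fully open they stand 13 mm farther back than shut.
Start: joints at [-1.246, 0.053, 1.613, -0, 1.476, -0.119], TCP at [0.268, -0.564, 0.405] pointing down, gripper open.
Joint ranges: [-3.01, 3.01], [-1.01, 2.22], [0.06, 2.58], [-1.02, 4.17], [0.09, 2.62], [-3.14, 3.14]. Speed limits (rad/s): [2.57, 2.57, 3.14, 3.14, 3.14, 3.14].

INTERFACE

Orientations are given as a unit quaternion [w, x, y, z].
In Python, from plant import manip gives the robot as it stands.
- The arm moves only by the tool play_rows, never from a script. Its argument "increments" is a list of rows, each an object with "offset": the shift along the tool's x, y, z in mm, a list of three; "twist": the turn about the tool's z in rad; "grip": the opening, from 0 (shut) to 1 (fully open). In form: [{"offset": [dx, dy, dz], "twist": twist, "grip": grip}, ...]. A call has 1 to 5 rows; each row is the pose to reach, as a shift and turn from the pose commanded when the call began, along the tool's axes at that moment; what a row does not reach only later rows make up. A row lasts 1/12 s, in which the tool goes at most 41.7 mm and 7.16 degrees, less where a joint would pass 70% of its speed; a pose out of reach is approached as far as the arm can. A call with a gripper value outside its range is refused whole. The fingers move at their own pace and stop on an object; the grip force is fixed at half the most. Time passes only in rows, so rows that repeat a pose let the fingers close. It gives the time, the measured TCP pose, the force and the opening at its end, in the units of the state.
- manip.state(): the state, without advancing time (a new reading comes with each control period).
- manip.grab_frame(name): name is "scene" or "top"; returns the picture (420x560x3 uint8, blue, green, red); there is no depth.
- manip.get_calibration(name): a dict with "fx", "fy", "cx", "cy" (pixels), "T" (4x4, takes a point from camera to world coordinates). Camera axes: x right, y down, z forward; pixel columns grow to the right and rows downward; lengths in m; the calibration is good to about 2 mm. A picture is of the moment at which its call begins. get_calibration takes no time and is no camera call.
- manip.job_done(): hands the job in, once; it reports no verdict.
Trained networks look in the newest picture that a camera, given by its name, has taken for a name from the list of things; names that differ only in an ending like _2 or _b are one class to them, and where a whole thing is asked for, a point or a joint stands for the part that bears it (a point fixed in the world has none). Each returns a list of dicts, best first, with "p" (0 to 1); they miss things now and then, are a little off and sometimes report something else, mostly with a low value. They report only what shows in the picture. A call takes as long as a camera call. They do not tell look-alikes from the thing itself.
- manip.boxes_of(query, camera): "xyz" ([x, y, z] in m, in the coordinates of the camera as it stood for that picture, good to about 4 mm: the middle of the surface that is visible of it).
- manip.tip_of(query, camera): "xyz" ([x, y, z] in m, in the coordinates of the camera as it stood for that picture, good to about 4 mm: a listed point, or the origin of a listed thing).
The state is a dict: "time": time; "joint_pos": joint angles; "joint_vel": joint speeds; "joint_efforts": joint torques, N m; "tool_pos": TCP position; "tool_rot": TCP orientation; "contact_force": force on the tool from outside, world axes, zero at the start; "ft_torque": the same for the moment, N m; "gripper_width": opening from 0.0 (shut) to 1.0 (fully open).
Only numpy, scipy, OpenCV 4.12 (cv2) and the standard library are available. Lean on these libraries where they do the work, as an engineer would, in place of code of your own. Each camera call takes 0.05 s, during which the arm holds its last target. There are 200 camera calls.

## Working session

There is one attempt and no reset: what is moved stays moved. The work goes in short steps, Python scripts to look and compute and a tool call to move; the robot and the scene stay as the last step left them, time stands still between calls to the robot, and variables do not carry over. Pictures are saved under pics/ and viewed, about 8 in all and at most 12, crops included, and the job is handed in when it is done.

Besides the shell and the picture viewer there is one more tool, called after ">>>" as a command line: name --argument value ..., lists and objects as JSON in quotes. play_rows: Moves the arm, as the interface text tells. Its arguments: {"type":"object","properties":{"increments":{"type":"array"}},"required":["increments"]}

```bash
ls; mkdir -p pics; cat > h.py <<'E'
import numpy as np, cv2
from plant import manip
def cal(n):
    c=manip.get_calibration(n); return c,np.array(c["T"])
def w(n,p):
    c,T=cal(n); return T[:3,:3]@np.array(p)+T[:3,3]
def px(n,P):
    c,T=cal(n); q=T[:3,:3].T@(np.array(P)-T[:3,3]); return np.array([c["fx"]*q[0]/q[2]+c["cx"],c["fy"]*q[1]/q[2]+c["cy"]])
def at_z(n,uv,z):
    c,T=cal(n); d=T[:3,:3]@np.array([(uv[0]-c["cx"])/c["fx"],(uv[1]-c["cy"])/c["fy"],1]); o=T[:3,3]
    return o+d*(z-o[2])/d[2]
E
python3 - <<'E'
from h import *
np.set_printoptions(precision=4,suppress=True)
for n in("top","scene"):
    f=manip.grab_frame(n); cv2.imwrite(f"pics/{n}0.png",f); c,T=cal(n); print(n,c["fx"],c["cx"],T)
    
a=cv2.imread("pics/top0.png")
for q in ["cell_base","spacer_orange","cover_blue","pin_red","magazine_guard","beaker","vial_white","timer","bottle"]:
    for r in manip.tip_of(q,"top")[:3]: P=w("top",r["xyz"]); print(q,round(r["p"],2),P,px("top",P))
for q in ["base_hole","spacer_hole","cover_hole","guard_window","magazine_knob","pin_blue","pin_yellow"]:
    for r in manip.tip_of(q,"top")[:3]: P=w("top",r["xyz"]); print(q,round(r["p"],2),P,px("top",P))
print(manip.state())
E
```

```text
pics
top 387.2170357120401 285.93131496322576 [[ 0.0186 -0.9948  0.0998  0.446 ]
 [-0.9991 -0.0146  0.0399 -0.0234]
 [-0.0382 -0.1005 -0.9942  1.0428]
 [ 0.      0.      0.      1.    ]]
scene 439.82778483000834 280.11728425906136 [[ 0.7625 -0.2832  0.5817 -0.1571]
 [-0.6468 -0.3585  0.6732 -0.814 ]
 [ 0.0179 -0.8895 -0.4565  0.6517]
 [ 0.      0.      0.      1.    ]]
cell_base 0.72 [ 0.7072 -0.0684 -0.0005] [318.6523 154.8427]
cell_base 0.7 [ 0.5143 -0.0179  0.0011] [299.1517 224.7576]
spacer_orange 0.6 [ 0.6267  0.2437 -0.0026] [204.8623 182.6312]
spacer_orange 0.53 [0.6515 0.3519 0.0017] [166.0698 173.0435]
cover_blue 0.72 [ 0.6255  0.2423 -0.0042] [205.5191 183.1781]
cover_blue 0.71 [ 0.4412  0.2467 -0.0011] [200.9298 250.1755]
pin_red 0.6 [ 0.4984 -0.2457  0.069 ] [390.4337 230.8007]
pin_red 0.59 [ 0.3669 -0.1952  0.0496] [368.7728 283.182 ]
pin_red 0.59 [ 0.4297 -0.0997  0.0549] [330.9713 257.3174]
magazine_guard 0.55 [ 0.565  -0.2563  0.0037] [388.596 207.203]
beaker 0.79 [ 0.6102 -0.0304 -0.0047] [304.2761 189.8912]
beaker 0.66 [ 0.7103 -0.0706 -0.0037] [319.3842 154.0043]
v
[... 518 characters left out ...]
1] [318.7457 154.787 ]
guard_window 0.65 [ 0.5257 -0.1998  0.0676] [371.7136 219.6271]
magazine_knob 0.76 [ 0.5627 -0.2595  0.1346] [402.5841 201.9744]
pin_yellow 0.55 [ 0.5158 -0.0203  0.0035] [300.037 224.155]
{'time': 0.9, 'joint_pos': array([-1.246 ,  0.0526,  1.6129,  0.    ,  1.476 , -0.119 ]), 'joint_vel': array([ 0.0017,  0.001 ,  0.0001,  0.0005,  0.001 , -0.0007]), 'joint_efforts': array([  0.0013, -39.3684, -37.0471,  -0.0001,   0.0005,   0.    ]), 'tool_pos': array([ 0.2683, -0.5644,  0.4048]), 'tool_rot': array([0.    , 0.9755, 0.2201, 0.    ]), 'contact_force': array([-0.1258, -0.1323, -0.0614]), 'ft_torque': array([0.0146, 0.0101, 0.0508]), 'gripper_width': 0.9985252932511881}
```

```bash
python3 - <<'E'
import cv2
a=cv2.imread("pics/top0.png")[120:320,140:440]
cv2.imwrite("pics/top0c.png",cv2.resize(a,None,fx=2.66,fy=2.66,interpolation=cv2.INTER_CUBIC))
b=cv2.imread("pics/scene0.png"); cv2.imwrite("pics/scene0c.png",cv2.resize(b,(800,600)))
E
```

```text
(no output)
```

View pics/top0c.png

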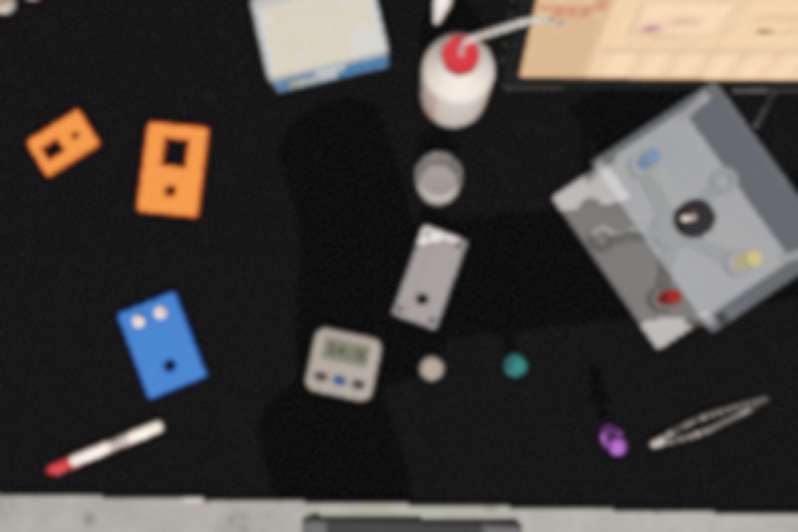

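View pics/scene0c.png

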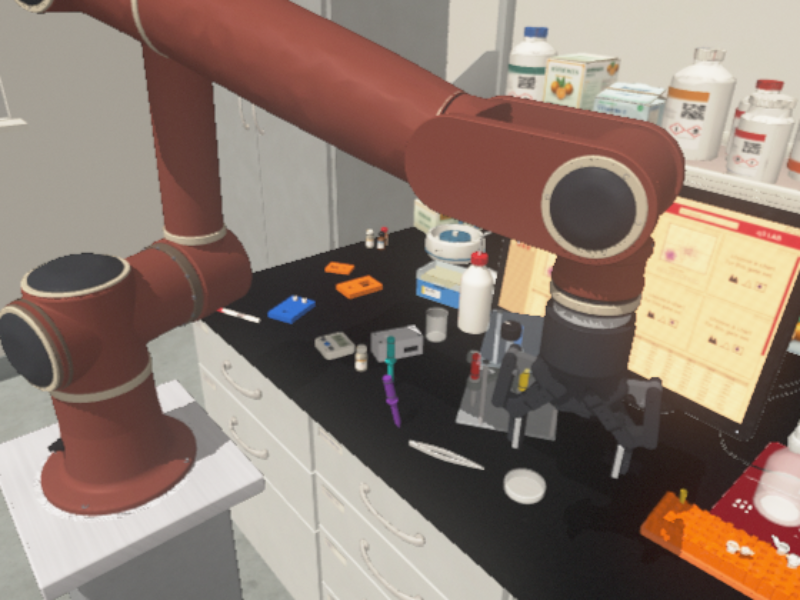

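```bash
cat >> h.py <<'E'
from scipy.optimize import least_squares
def mask(f,kind):
    h=cv2.cvtColor(f,cv2.COLOR_BGR2HSV); H,S,V=[h[...,i] for i in range(3)]
    if kind=="o": m=(H<22)&(H>5)&(S>120)&(V>120)
    elif kind=="b": m=(H>98)&(H<125)&(S>120)&(V>90)
    elif kind=="g": m=(S<70)&(V>85)
    elif kind=="r": m=((H<7)|(H>172))&(S>130)&(V>70)
    return m.astype(np.uint8)*255
def plate(n,f,kind,guess,z,L,W,K=4):
    """world pose of a top face LxW at height z near guess: rect of the segmented blob projected on z"""
    F=cv2.resize(f,None,fx=K,fy=K,interpolation=cv2.INTER_CUBIC); m=mask(F,kind)
    cs,_=cv2.findContours(m,cv2.RETR_CCOMP,cv2.CHAIN_APPROX_NONE)
    out=[]
    for c in cs:
        if cv2.contourArea(c)<4*K*K: continue
        P=np.array([at_z(n,((p[0]+.5)/K-.5,(p[1]+.5)/K-.5),z)[:2] for p in c[:,0]])
        ctr,sz,_=r=cv2.minAreaRect((P*1000).astype(np.float32))
        if np.hypot(*(np.array(ctr)/1000-guess[:2]))<.05:
            b=cv2.boxPoints(r); e=[b[1]-b[0],b[2]-b[1]]; e=max(e,key=lambda v:np.hypot(*v)); e=e if e[0]>0 else -e
            mo=cv2.moments((P*1000).astype(np.float32).reshape(-1,1,2))
            out.append((np.round(ctr,1),np.round(sz,1),round(float(np.degrees(np.arctan2(e[1],e[0]))),1),np.round([mo["m10"]/mo["m00"],mo["m01"]/mo["m00"]],1)))
    return out
def go(x,y,z=None,yaw=None):
    """offset/twist (tool axes) from now to world target in mm/deg; yaw = heading of tool x"""
    from scipy.spatial.transform import Rotation as R
    s=manip.state(); q=s["tool_rot"]; M=R.from_quat([q[1],q[2],q[3],q[0]]).as_matrix(); t=s["tool_pos"]*1000
    cur=np.degrees(np.arctan2(M[1,0],M[0,0])); d=M.T@(np.array([x,y,t[2] if z is None else z])-t)
    tw=None
    if yaw is not None:
        a=(yaw-cur+90)%180-90; tw=np.round(np.radians([-a, -a+np.pi if a>0 else -a-np.pi]),3)
    print("pos",t.round(1),"xhead",cur.round(1),"J6",s["joint_pos"][5].round(3),"d",d.round(1),"tw",tw,"F",s["contact_force"].round(1),"g",round(s["gripper_width"],3),"t",round(s["time"],2))
E
python3 - <<'E'
from h import *
f=cv2.imread("pics/top0.png")
for k,g,z,L,W in (("o",(.626,.243),.012,90,60),("b",(.44,.245),.012,90,60),("g",(.514,-.018),.04,90,44)):
    for r in plate("top",f,k,g,z,L,W): print(k,*r)
c=lambda u,v:(140+u/2.66,120+v/2.66)
for nm,uv,z in (("knob",(694,218),.147),("redtop",(676,296),.110),("blue",(650,157),.11),("yel",(755,258),.11),("footA",(553,197),.006),("footB",(660,350),.006),("roofR",(717,332),.122),("roofL",(594,160),.122),("roofB",(717,82),.122),("turq",(515,365),.1),("vial",(431,368),.048),("spout",(555,20),.24)):
    print(nm,at_z("top",c(*uv),z).round(4))
go(626,243,300,0)
E
```

```text
o [622.8 241.1] [67.7 97.5] -5.0 [622.7 241. ]
o [640.1 239.1] [21.5 25.2] -5.7 [640.  239.1]Traceback (most recent call last):
  File "<stdin>", line 4, in <module>
  File "h.py", line 27, in plate
    P=np.array([at_z(n,((p[0]+.5)/K-.5,(p[1]+.5)/K-.5),z)[:2] for p in c[:,0]])
                ~~~~^^^^^^^^^^^^^^^^^^^^^^^^^^^^^^^^^^^^^
  File "h.py", line 10, in at_z
    c,T=cal(n); d=T[:3,:3]@np.array([(uv[0]-c["cx"])/c["fx"],(uv[1]-c["cy"])/c["fy"],1]); o=T[:3,3]
        ~~~^^^
  File "h.py", line 4, in cal
    c=manip.get_calibration(n); return c,np.array(c["T"])
ValueError: time passes only in moves, steps and waits
```

```bash
sed -i 's/^def cal(n):/import functools\n@functools.lru_cache\ndef cal(n):/' h.py
python3 - <<'E'
from h import *
f=cv2.imread("pics/top0.png")
for k,g,z,L,W in (("o",(.626,.243),.012,90,60),("b",(.44,.245),.012,90,60),("g",(.514,-.018),.04,90,44)):
    for r in plate("top",f,k,g,z,L,W): print(k,*r)
c=lambda u,v:(140+u/2.66,120+v/2.66)
for nm,uv,z in (("knob",(694,218),.147),("redtop",(676,296),.110),("blue",(650,157),.11),("yel",(755,258),.11),("footA",(553,197),.006),("footB",(660,350),.006),("roofR",(717,332),.122),("roofL",(594,160),.122),("roofB",(717,82),.122),("turq",(515,365),.1),("vial",(431,368),.048),("spout",(555,20),.24)):
    print(nm,at_z("top",c(*uv),z).round(4))
go(622,241,300,-5)
E
```

```text
o [622.8 241.1] [67.7 97.5] -5.0 [622.7 241. ]
o [640.1 239.1] [21.5 25.2] -5.7 [640.  239.1]
b [443.8 245. ] [96.9 67.6] 23.1 [443.8 245. ]
b [466.8 269.6] [18.5 18.3] 27.6 [466.8 269.7]
b [476.2 247.8] [18.8 17.9] 46.9 [476.2 247.7]
g [515.2 -22.9] [49.8 96.9] -18.3 [515.2 -23.1]
g [492.9 -16.1] [7.3 7.3] -44.1 [492.9 -16. ]
knob [ 0.5611 -0.2524  0.147 ]
redtop [ 0.4952 -0.2451  0.11  ]
blue [ 0.6213 -0.2229  0.11  ]
yel [ 0.5305 -0.3156  0.11  ]
footA [ 0.5987 -0.1477  0.006 ]
footB [ 0.4468 -0.2536  0.006 ]
roofR [ 0.4635 -0.2777  0.122 ]
roofL [ 0.6157 -0.1704  0.122 ]
roofB [ 0.6883 -0.2807  0.122 ]
turq [ 0.4308 -0.1026  0.1   ]
vial [ 0.4256 -0.0268  0.048 ]
spout [ 0.7066 -0.1208  0.24  ]
pos [ 268.3 -564.4  404.8] xhead 25.4 J6 -0.119 d [ 665.2 -575.6  104.7] tw [0.531 0.476] F [-0.1 -0.1 -0.1] g 0.999 t 0.9
```

>>> play_rows --increments '[{"offset": [30,-26,0],"twist": 0,"grip": 1},{"offset": [61,-52,0],"twist": 0,"grip": 1},{"offset": [91,-79,0],"twist": 0,"grip": 1},{"offset": [121,-105,0],"twist": 0,"grip": 1},{"offset": [152,-131,0],"twist": 0,"grip": 1}]'

```text
time: 1.32
tool_pos: [0.3496, -0.3792, 0.4048]
tool_rot: [0.0, 0.976, 0.22, 0.0]
contact_force: [-0.2, -0.7, 0.0]
gripper_width: 1.003
```

>>> play_rows --increments '[{"offset": [30,-26,0],"twist": 0,"grip": 1},{"offset": [61,-52,0],"twist": 0,"grip": 1},{"offset": [91,-79,0],"twist": 0,"grip": 1},{"offset": [121,-105,0],"twist": 0,"grip": 1},{"offset": [152,-131,0],"twist": 0,"grip": 1}]'

```text
time: 1.73
tool_pos: [0.4306, -0.1954, 0.405]
tool_rot: [0.0, 0.976, 0.22, 0.0]
contact_force: [1.8, -0.9, 0.3]
gripper_width: 1.003
```

>>> play_rows --increments '[{"offset": [30,-26,0],"twist": 0,"grip": 1},{"offset": [61,-52,0],"twist": 0,"grip": 1},{"offset": [91,-79,0],"twist": 0,"grip": 1},{"offset": [121,-105,0],"twist": 0,"grip": 1},{"offset": [152,-131,0],"twist": 0,"grip": 1}]'

```text
time: 2.15
tool_pos: [0.5117, -0.0116, 0.4051]
tool_rot: [0.0, 0.975, 0.22, 0.0]
contact_force: [1.6, -0.1, -0.0]
gripper_width: 1.001
```

>>> play_rows --increments '[{"offset": [30,-26,0],"twist": 0.1,"grip": 1},{"offset": [61,-52,0],"twist": 0.2,"grip": 1},{"offset": [91,-79,0],"twist": 0.3,"grip": 1},{"offset": [121,-105,0],"twist": 0.4,"grip": 1},{"offset": [152,-131,0],"twist": 0.5,"grip": 1}]'

```text
time: 2.57
tool_pos: [0.5928, 0.172, 0.4048]
tool_rot: [0.0, 1.0, -0.03, 0.0]
contact_force: [0.7, -0.3, 0.7]
gripper_width: 1.0
```

```bash
python3 - <<'E'
from h import *
go(622,241,250,-5)
E
```

```text
pos [592.8 172.  404.8] xhead -3.5 J6 1.793 d [ 24.9 -70.6 154.8] tw [ 0.027 -0.028] F [ 0.7 -0.3  0.7] g 1.0 t 2.57
```

>>> play_rows --increments '[{"offset": [6,-18,30],"twist": 0.02,"grip": 1},{"offset": [12,-35,70],"twist": 0.026,"grip": 1},{"offset": [19,-53,105],"twist": 0.026,"grip": 1},{"offset": [25,-70,140],"twist": 0.026,"grip": 1},{"offset": [25,-70,155],"twist": 0.026,"grip": 1}]'

```text
time: 2.98
tool_pos: [0.6199, 0.2403, 0.2434]
tool_rot: [0.001, 0.999, -0.04, -0.004]
contact_force: [-0.5, -0.4, -1.7]
gripper_width: 0.999
```

>>> play_rows --increments '[{"offset": [0,0,20],"twist": 0,"grip": 1},{"offset": [0,0,20],"twist": 0,"grip": 1}]'

```text
time: 3.15
tool_pos: [0.6196, 0.2378, 0.2247]
tool_rot: [0.001, 0.999, -0.041, -0.004]
contact_force: [-0.4, 1.1, -0.5]
gripper_width: 1.0
```

```bash
python3 - <<'E'
from h import *
go(622.8,241,173,-5)
cv2.imwrite("pics/s1.png",manip.grab_frame("scene"))
u=px("scene",(.622,.241,.0)).astype(int); print(u)
f=cv2.imread("pics/s1.png")[max(0,u[1]-70):u[1]+50,max(0,u[0]-80):u[0]+80]; cv2.imwrite("pics/s1c.png",cv2.resize(f,None,fx=4,fy=4,interpolation=cv2.INTER_CUBIC))
E
```

```text
pos [619.6 237.8 224.7] xhead -4.7 J6 1.907 d [ 3.4 -3.6 51.7] tw [ 0.005 -0.049] F [-0.4  1.1 -0.5] g 1.0 t 3.15
[250 202]
```

View pics/s1c.png

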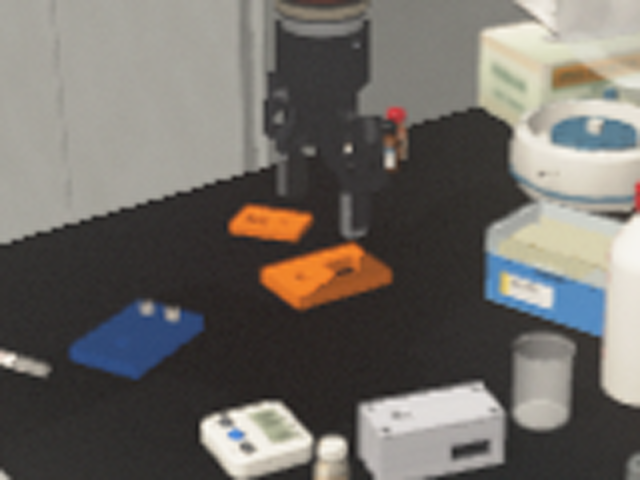

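```bash
sed -i 's/t=s\["tool_pos"\]\*1000/t=s["tool_pos"]*1000; t=t+155*M[:,2]+[0,0,155]/' h.py; python3 - <<'E'
from h import *
go(622.8,241,174,-5)
E
```

```text
pos [619.6 237.6 227.4] xhead -4.7 J6 1.907 d [ 3.1 -3.8 53.3] tw [ 0.005 -0.05 ] F [-0.2 -0.5 -0.1] g 1.0 t 3.2
```

>>> play_rows --increments '[{"offset": [3,-4,20],"twist": 0.005,"grip": 1},{"offset": [3,-4,40],"twist": 0.005,"grip": 1},{"offset": [3,-4,49],"twist": 0.005,"grip": 1},{"offset": [3,-4,49],"twist": 0.005,"grip": 1}]'

```text
time: 3.53
tool_pos: [0.6242, 0.2414, 0.1799]
tool_rot: [0.0, 0.999, -0.044, -0.001]
contact_force: [-0.2, 0.3, -0.8]
gripper_width: 0.996
```

```bash
python3 - <<'E'
from h import *
go(622.8,241,174,-5)
E
```

```text
pos [623.8 241.3 179.9] xhead -5.0 J6 1.917 d [-0.9  0.4  5.9] tw [-0.     0.054] F [-0.2  0.3 -0.8] g 0.996 t 3.53
```

Close on the spacer after dropping the last 6 mm.

>>> play_rows --increments '[{"offset": [-1,0,6],"twist": 0,"grip": 1},{"offset": [-1,0,6],"twist": 0,"grip": 0.85},{"offset": [-1,0,6],"twist": 0,"grip": 0.6},{"offset": [-1,0,6],"twist": 0,"grip": 0.5},{"offset": [-1,0,6],"twist": 0,"grip": 0.4}]'

```text
time: 3.95
tool_pos: [0.6245, 0.2424, 0.1768]
tool_rot: [-0.0, 0.999, -0.044, 0.002]
contact_force: [0.0, -0.0, 4.3]
gripper_width: 0.673
```

>>> play_rows --increments '[{"offset": [0,0,0],"twist": 0,"grip": 0.4},{"offset": [0,0,0],"twist": 0,"grip": 0.4}]'

```text
time: 4.12
tool_pos: [0.6246, 0.2424, 0.1768]
tool_rot: [-0.0, 0.999, -0.044, 0.002]
contact_force: [-0.7, -0.1, 6.6]
gripper_width: 0.675
```

```bash
python3 - <<'E'
from h import *
go(622.8,241,174,-5)
go(515,-22.9,300,-18.3)
f=manip.grab_frame("scene"); cv2.imwrite("pics/s2.png",f)
E
```

```text
pos [625.1 242.5 176.8] xhead -5.0 J6 1.917 d [-2.1  1.7  2.8] tw [ 0.    -0.055] F [-0.7 -0.1  6.6] g 0.675 t 4.12
pos [625.1 242.5 176.8] xhead -5.0 J6 1.917 d [ -86.2  273.9 -123.7] tw [0.232 0.177] F [-0.7 -0.1  6.6] g 0.675 t 4.12
```

>>> play_rows --increments '[{"offset": [0,0,-35],"twist": 0,"grip": 0.4},{"offset": [0,0,-70],"twist": 0,"grip": 0.4},{"offset": [0,0,-105],"twist": 0,"grip": 0.4},{"offset": [-10,30,-120],"twist": 0,"grip": 0.4},{"offset": [-22,68,-124],"twist": 0.03,"grip": 0.4}]'

```text
time: 4.58
tool_pos: [0.5972, 0.1776, 0.3044]
tool_rot: [-0.001, 0.998, -0.057, 0.005]
contact_force: [0.4, -1.0, -1.5]
gripper_width: 0.673
```

>>> play_rows --increments '[{"offset": [-12,37,0],"twist": 0.05,"grip": 0.4},{"offset": [-24,75,0],"twist": 0.1,"grip": 0.4},{"offset": [-36,112,0],"twist": 0.15,"grip": 0.4},{"offset": [-48,150,0],"twist": 0.18,"grip": 0.4},{"offset": [-60,188,0],"twist": 0.2,"grip": 0.4}]'

```text
time: 5.0
tool_pos: [0.5129, -0.0046, 0.2984]
tool_rot: [0.0, 0.987, -0.158, -0.0]
contact_force: [1.0, -1.1, -1.1]
gripper_width: 0.67
```

>>> play_rows --increments '[{"offset": [0,0,0],"twist": 0,"grip": 0.4}]'

```text
time: 5.08
tool_pos: [0.5119, -0.0076, 0.298]
tool_rot: [0.001, 0.987, -0.161, -0.001]
contact_force: [0.8, 0.4, -0.4]
gripper_width: 0.672
```

```bash
python3 - <<'E'
from h import *
go(516.4,-23.4,235,-18.3)
E
```

```text
pos [511.6  -8.  298. ] xhead -18.5 J6 1.735 d [ 9.5 12.9 63. ] tw [-0.004  0.051] F [ 0.8  0.4 -0.4] g 0.672 t 5.08
```

>>> play_rows --increments '[{"offset": [5,7,20],"twist": -0.004,"grip": 0.4},{"offset": [9.5,13,45],"twist": -0.004,"grip": 0.4},{"offset": [9.5,13,65],"twist": -0.004,"grip": 0.4},{"offset": [9.5,13,65],"twist": -0.004,"grip": 0.4}]'

```text
time: 5.42
tool_pos: [0.517, -0.0186, 0.2289]
tool_rot: [-0.0, 0.988, -0.156, -0.005]
contact_force: [-0.8, 1.4, -1.0]
gripper_width: 0.672
```

```bash
python3 - <<'E'
from h import *
go(516.4,-23.4,217,-18.3)
f=manip.grab_frame("scene"); cv2.imwrite("pics/s3.png",f)
u=px("scene",(.516,-.023,.05)).astype(int); print(u)
f=f[u[1]-60:u[1]+60,u[0]-80:u[0]+80]; cv2.imwrite("pics/s3c.png",cv2.resize(f,None,fx=5,fy=5,interpolation=cv2.INTER_CUBIC))
E
```

```text
pos [515.6 -18.3 228.9] xhead -18.0 J6 1.705 d [ 2.5  4.6 11.9] tw [ 0.005 -0.049] F [-0.8  1.4 -1. ] g 0.672 t 5.42
[276 230]
```

View pics/s3c.png

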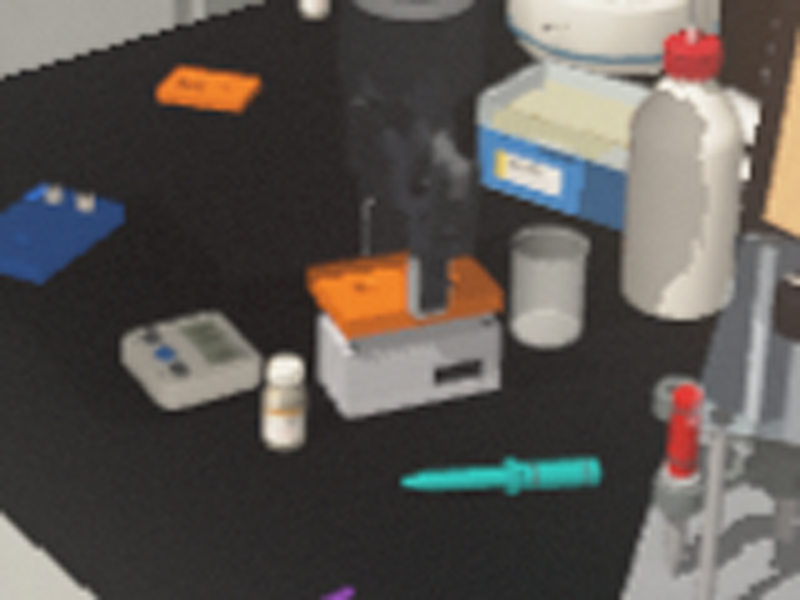

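>>> play_rows --increments '[{"offset": [2,4,3],"twist": 0.005,"grip": 0.4},{"offset": [2,4,5],"twist": 0.005,"grip": 0.4},{"offset": [2,4,5],"twist": 0.005,"grip": 0.4}]'

```text
time: 5.72
tool_pos: [0.5205, -0.0231, 0.2299]
tool_rot: [0.0, 0.987, -0.158, 0.001]
contact_force: [0.5, 0.9, -0.4]
gripper_width: 0.671
```

```bash
python3 - <<'E'
from h import *
go(516.4,-23.4,217,-18.3)
c,T=cal("scene")
f=cv2.imread("pics/s1.png"); u=px("scene",(.44,-.1,.03)).astype(int)
h=cv2.cvtColor(f,cv2.COLOR_BGR2HSV); 
for n in("scene0","s1","s2","s3"):
    h=cv2.cvtColor(cv2.imread(f"pics/{n}.png"),cv2.COLOR_BGR2HSV); m=(abs(h[...,0].astype(int)-88)<8)&(h[...,1]>120)
    m[:,:200]=0; m[:200]=0; ys,xs=np.nonzero(m); print(n,xs.min(),xs.max(),ys.min(),ys.max())
E
```

```text
pos [520.8 -23.2 229.9] xhead -18.2 J6 1.702 d [-4.2  1.6 12.9] tw [ 0.001 -0.054] F [ 0.5  0.9 -0.4] g 0.671 t 5.72
scene0 269 276 236 264
s1 276 315 261 268
s2 276 315 261 268
s3 276 315 261 268
```

>>> play_rows --increments '[{"offset": [0,0,0],"twist": 0,"grip": 0.4},{"offset": [0,0,0],"twist": 0,"grip": 0.4},{"offset": [0,0,0],"twist": 0,"grip": 0.4}]'

```text
time: 5.97
tool_pos: [0.5201, -0.023, 0.2294]
tool_rot: [-0.0, 0.987, -0.158, 0.001]
contact_force: [0.1, 0.5, 0.1]
gripper_width: 0.669
```

```bash
python3 - <<'E'
from h import *
go(516.4,-23.4,217,-18.3)
E
```

```text
pos [520.3 -23.  229.4] xhead -18.2 J6 1.702 d [-3.6  1.6 12.4] tw [ 0.001 -0.053] F [0.1 0.5 0.1] g 0.669 t 5.97
```

>>> play_rows --increments '[{"offset": [-4,1.5,4],"twist": 0,"grip": 0.4},{"offset": [-4,1.5,8],"twist": 0,"grip": 0.4},{"offset": [-4,1.5,8],"twist": 0,"grip": 0.4},{"offset": [-4,1.5,8],"twist": 0,"grip": 0.4},{"offset": [-4,1.5,8],"twist": 0,"grip": 0.4}]'

```text
time: 6.38
tool_pos: [0.5156, -0.0233, 0.2205]
tool_rot: [-0.0, 0.987, -0.158, -0.0]
contact_force: [0.2, 0.5, -0.2]
gripper_width: 0.673
```

```bash
python3 - <<'E'
from h import *
go(516.4,-23.4,217,-18.3)
E
```

```text
pos [515.5 -23.3 220.5] xhead -18.2 J6 1.7 d [ 0.9 -0.1  3.5] tw [ 0.001 -0.054] F [ 0.2  0.5 -0.2] g 0.673 t 6.38
```

>>> play_rows --increments '[{"offset": [1,0,2],"twist": 0,"grip": 0.4},{"offset": [1,0,4],"twist": 0,"grip": 0.4},{"offset": [1,0,4.5],"twist": 0,"grip": 0.4},{"offset": [1,0,4.5],"twist": 0,"grip": 0.4}]'

```text
time: 6.72
tool_pos: [0.517, -0.0237, 0.2168]
tool_rot: [0.0, 0.987, -0.158, 0.0]
contact_force: [-0.4, 0.1, 4.0]
gripper_width: 0.671
```

```bash
python3 - <<'E'
from h import *
go(516.4,-23.4,217,-18.3)
E
```

```text
pos [517.1 -23.7 216.8] xhead -18.2 J6 1.699 d [-0.7 -0.1 -0.2] tw [ 0.001 -0.054] F [-0.4  0.1  4. ] g 0.671 t 6.72
```

>>> play_rows --increments '[{"offset": [0,0,-0.5],"twist": 0,"grip": 0.8},{"offset": [0,0,-0.5],"twist": 0,"grip": 1},{"offset": [0,0,-0.5],"twist": 0,"grip": 1},{"offset": [0,0,-20],"twist": 0,"grip": 1},{"offset": [0,0,-60],"twist": 0,"grip": 1}]'

```text
time: 7.13
tool_pos: [0.514, -0.0232, 0.2708]
tool_rot: [-0.0, 0.987, -0.158, -0.006]
contact_force: [0.2, -0.3, -0.9]
gripper_width: 0.998
```

>>> play_rows --increments '[{"offset": [0,-20,-20],"twist": 0,"grip": 1},{"offset": [-20,-55,-30],"twist": -0.1,"grip": 1},{"offset": [-40,-90,-30],"twist": -0.2,"grip": 1},{"offset": [-60,-125,-30],"twist": -0.3,"grip": 1},{"offset": [-80,-158,-30],"twist": -0.4,"grip": 1}]'

```text
time: 7.55
tool_pos: [0.4894, 0.1532, 0.3067]
tool_rot: [-0.0, 0.999, 0.043, 0.001]
contact_force: [0.3, -0.8, -0.5]
gripper_width: 1.002
```

```bash
python3 - <<'E'
from h import *
go(443.8,245,235,23.1)
f=manip.grab_frame("top"); cv2.imwrite("pics/t1.png",f)
for r in plate("top",f,"o",(.516,-.023),.052,90,60): print(*r)
a=f[190:270,240:360]; cv2.imwrite("pics/t1c.png",cv2.resize(a,None,fx=5,fy=5,interpolation=cv2.INTER_CUBIC))
E
```

```text
pos [489.6 153.2 306.7] xhead 4.9 J6 1.643 d [-37.9 -95.4  71.7] tw [-0.317 -0.262] F [ 0.3 -0.8 -0.5] g 1.002 t 7.55
[515.3 -23.8] [66.9 97.1] -18.4 [516.6 -24.1]
[496.7 -17.6] [ 9.5 10.9] -44.1 [496.5 -17.7]
[533.  -29.2] [32. 35.] -18.4 [532.9 -29.3]
```

View pics/t1c.png

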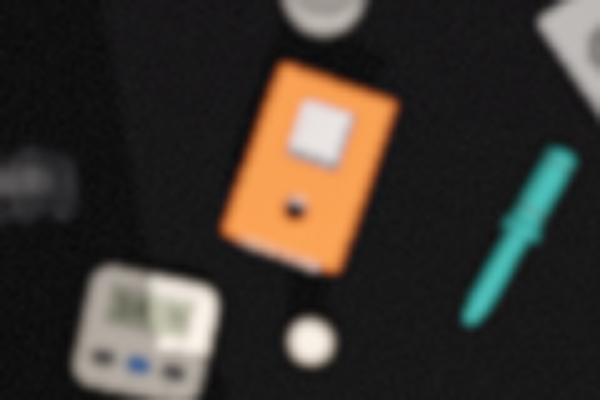

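>>> play_rows --increments '[{"offset": [0,40,0],"twist": 0.1,"grip": 1},{"offset": [6,80,10],"twist": 0.2,"grip": 1},{"offset": [10,120,20],"twist": 0.3,"grip": 1},{"offset": [12,155,20],"twist": 0.4,"grip": 1},{"offset": [12,178,20],"twist": 0.405,"grip": 1}]'

```text
time: 8.02
tool_pos: [0.5164, -0.0276, 0.2853]
tool_rot: [0.0, 0.987, -0.164, -0.001]
contact_force: [-0.4, -0.8, 0.4]
gripper_width: 1.003
```

>>> play_rows --increments '[{"offset": [0,0,20],"twist": 0,"grip": 1},{"offset": [0,0,30],"twist": 0,"grip": 1},{"offset": [0,0,30],"twist": 0,"grip": 1},{"offset": [0,0,30],"twist": 0,"grip": 1}]'

```text
time: 8.35
tool_pos: [0.5159, -0.0244, 0.255]
tool_rot: [-0.0, 0.987, -0.161, -0.001]
contact_force: [-1.2, -0.3, 1.3]
gripper_width: 0.999
```

```bash
python3 - <<'E'
from h import *
go(517.1,-23.7,219,-18.2)
f=cv2.imread("pics/t1.png"); F=cv2.resize(f,None,fx=8,fy=8,interpolation=cv2.INTER_CUBIC)
o=mask(F,"o"); cs,_=cv2.findContours(o,cv2.RETR_CCOMP,cv2.CHAIN_APPROX_NONE)
V=F.max(2)
for c in cs:
    x,y,w_,h_=cv2.boundingRect(c)
    if 20<w_<70: 
        m=np.zeros_like(o); cv2.drawContours(m,[c],-1,255,-1); ys,xs=np.nonzero((m>0)&(V<75)); print((x+w_/2)/8,(y+h_/2)/8,w_,h_, xs.mean()/8,ys.mean()/8, at_z("top",(xs.mean()/8-.44,ys.mean()/8-.44),.04), at_z("top",((x+w_/2)/8-.44,(y+h_/2)/8-.44),.052))
E
```

```text
pos [515.5 -24.3 255. ] xhead -18.5 J6 1.702 d [ 1.4 -1.1 36. ] tw [-0.005  0.05 ] F [-1.2 -0.3  1.3] g 0.999 t 8.35
180.9375 308.625 23 12 nan nan [nan nan nan] [0.2942235  0.27927901 0.052     ]
299.4375 231.0625 31 33 nan nan [nan nan nan] [ 0.49590249 -0.01804019  0.052     ]
160.0 176.25 46 42 159.94327390599676 176.21616693679093 [0.63635764 0.35544225 0.04      ] [0.63399126 0.35075241 0.052     ]
141.625 103.875 48 40 nan nan [nan nan nan] [0.83067287 0.41104333 0.052     ]
463.25 93.4375 46 1 nan nan [nan nan nan] [ 0.86194311 -0.43956316  0.052     ]
168.0 19.3125 50 175 nan nan [nan nan nan] [1.0708047  0.35115347 0.052     ]<stdin>:9: RuntimeWarning: Mean of empty slice.
  ret = ret.dtype.type(ret / rcount)
```

>>> play_rows --increments '[{"offset": [1.4,-0.6,20],"twist": -0.005,"grip": 1},{"offset": [1.4,-0.6,36],"twist": -0.005,"grip": 1},{"offset": [1.4,-0.6,36],"twist": -0.005,"grip": 1},{"offset": [1.4,-0.6,36],"twist": -0.005,"grip": 0.8},{"offset": [1.4,-0.6,36],"twist": -0.005,"grip": 0.5}]'

```text
time: 8.77
tool_pos: [0.5186, -0.0243, 0.2215]
tool_rot: [-0.0, 0.987, -0.158, 0.001]
contact_force: [-0.0, -0.0, 0.5]
gripper_width: 0.743
```

>>> play_rows --increments '[{"offset": [0,0,0],"twist": 0,"grip": 0.4},{"offset": [0,0,0],"twist": 0,"grip": 0.4},{"offset": [0,0,0],"twist": 0,"grip": 0.4}]'

```text
time: 9.02
tool_pos: [0.5201, -0.0251, 0.2246]
tool_rot: [0.0, 0.987, -0.158, 0.003]
contact_force: [-1.7, 0.7, 11.0]
gripper_width: 0.404
```

```bash
python3 - <<'E'
from h import *
go(517.1,-23.7,219,-18.2)
E
```

```text
pos [521.1 -25.4 224.6] xhead -18.2 J6 1.698 d [-4.4 -0.4  5.5] tw [-0.     0.055] F [-1.7  0.7 11. ] g 0.404 t 9.02
```

>>> play_rows --increments '[{"offset": [0,0,-10],"twist": 0,"grip": 0.4},{"offset": [0,0,-10],"twist": 0,"grip": 1},{"offset": [0,0,-10],"twist": 0,"grip": 1},{"offset": [-2,0,-10],"twist": 0,"grip": 1},{"offset": [-2,0,-10],"twist": 0,"grip": 1}]'

```text
time: 9.43
tool_pos: [0.5156, -0.024, 0.2297]
tool_rot: [-0.0, 0.987, -0.158, -0.001]
contact_force: [0.3, -0.7, 0.1]
gripper_width: 0.942
```

```bash
python3 - <<'E'
from h import *
go(517.1,-23.7,209,-18.2)
f=manip.grab_frame("scene"); cv2.imwrite("pics/s4.png",f)
u=px("scene",(.516,-.023,.05)).astype(int)
f=f[u[1]-40:u[1]+40,u[0]-55:u[0]+55]; cv2.imwrite("pics/s4c.png",cv2.resize(f,None,fx=7,fy=7,interpolation=cv2.INTER_CUBIC))
E
```

```text
pos [515.4 -23.9 229.7] xhead -18.2 J6 1.698 d [ 1.6 -0.8 20.7] tw [-0.     0.054] F [ 0.3 -0.7  0.1] g 0.942 t 9.43
```

View pics/s4c.png

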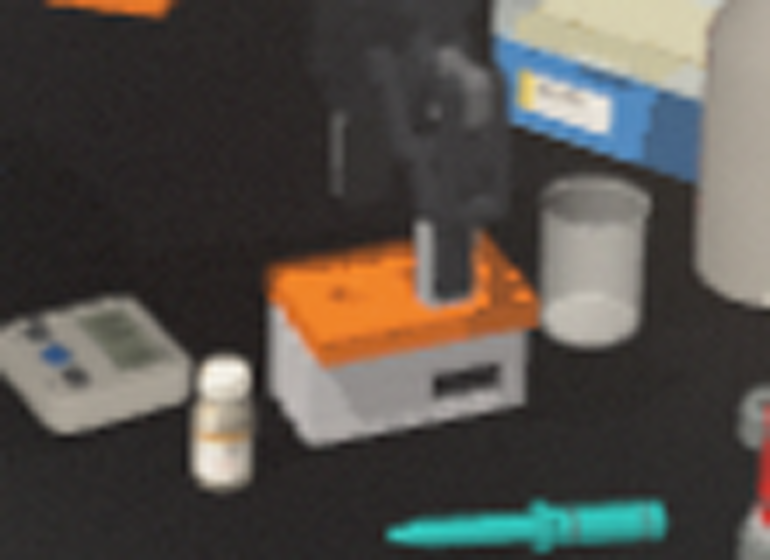

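>>> play_rows --increments '[{"offset": [1.5,-0.5,10],"twist": 0,"grip": 1},{"offset": [1.5,-0.5,21],"twist": 0,"grip": 1},{"offset": [1.5,-0.5,21],"twist": 0,"grip": 1},{"offset": [1.5,-0.5,21],"twist": 0,"grip": 0.8},{"offset": [1.5,-0.5,21],"twist": 0,"grip": 0.6}]'

```text
time: 9.9
tool_pos: [0.5176, -0.0241, 0.2085]
tool_rot: [-0.0, 0.987, -0.158, -0.001]
contact_force: [0.4, 0.3, -0.3]
gripper_width: 0.753
```

>>> play_rows --increments '[{"offset": [0,0,0],"twist": 0,"grip": 0.6},{"offset": [0,0,0],"twist": 0,"grip": 0.6},{"offset": [0,0,0],"twist": 0,"grip": 0.6}]'

```text
time: 10.15
tool_pos: [0.5178, -0.0242, 0.2094]
tool_rot: [0.0, 0.987, -0.158, 0.0]
contact_force: [-0.0, 0.2, -0.6]
gripper_width: 0.687
```

```bash
python3 - <<'E'
from h import *
go(517.1,-23.7,209,-18.2)
E
```

```text
pos [517.9 -24.2 209.4] xhead -18.2 J6 1.699 d [-0.9 -0.2  0.4] tw [-0.001  0.054] F [-0.   0.2 -0.6] g 0.687 t 10.15
```

>>> play_rows --increments '[{"offset": [-1,0,-2],"twist": 0,"grip": 0.6},{"offset": [-2.7,-0.9,-2],"twist": 0,"grip": 0.6},{"offset": [-2.7,-0.9,-2],"twist": 0,"grip": 0.6},{"offset": [-2.7,-0.9,0],"twist": 0,"grip": 0.6},{"offset": [-2.7,-0.9,1],"twist": 0,"grip": 0.6}]'

```text
time: 10.57
tool_pos: [0.5158, -0.0224, 0.2093]
tool_rot: [-0.0, 0.987, -0.158, -0.0]
contact_force: [-6.2, 1.9, 12.9]
gripper_width: 0.685
```

>>> play_rows --increments '[{"offset": [0,0,0],"twist": 0,"grip": 0.6},{"offset": [0,0,0],"twist": 0,"grip": 1},{"offset": [0,0,0],"twist": 0,"grip": 1},{"offset": [0,0,0],"twist": 0,"grip": 1},{"offset": [0,0,-30],"twist": 0,"grip": 1}]'

```text
time: 10.98
tool_pos: [0.5126, -0.022, 0.2322]
tool_rot: [-0.0, 0.987, -0.158, -0.006]
contact_force: [-0.2, -0.3, -1.0]
gripper_width: 0.997
```

>>> play_rows --increments '[{"offset": [0,0,-40],"twist": 0,"grip": 1},{"offset": [0,-30,-50],"twist": -0.1,"grip": 1},{"offset": [-15,-70,-60],"twist": -0.2,"grip": 1},{"offset": [-35,-110,-70],"twist": -0.3,"grip": 1},{"offset": [-55,-145,-75],"twist": -0.4,"grip": 1}]'

```text
time: 11.4
tool_pos: [0.5098, 0.1286, 0.314]
tool_rot: [-0.0, 0.999, 0.043, 0.001]
contact_force: [0.6, 0.1, 0.0]
gripper_width: 1.003
```

```bash
python3 - <<'E'
from h import *
go(443.8,245,235,23.1)
f=manip.grab_frame("top"); cv2.imwrite("pics/t2.png",f)
for r in plate("top",f,"o",(.516,-.023),.052,90,60): print(*r)
for r in plate("top",f,"b",(.4438,.245),.012,90,60): print(*r)
a=f[200:260,260:340]; cv2.imwrite("pics/t2c.png",cv2.resize(a,None,fx=8,fy=8,interpolation=cv2.INTER_CUBIC))
E
```

```text
pos [510.2 128.7 314. ] xhead 4.9 J6 1.591 d [ -56.5 -121.6   78.8] tw [-0.318 -0.263] F [0.6 0.1 0. ] g 1.003 t 11.4
[513.8 -22.5] [66.8 96.7] -18.3 [513.7 -22.4]
[492.3 -15.5] [5.8 5.8] 0.9 [492.4 -15.5]
[531.1 -28. ] [32.3 34.8] -18.7 [531.2 -28. ]
[442.3 244. ] [89.3 66.7] 22.8 [436.  239.1]
[422.5 236.1] [6.2 7.5] -43.7 [422.5 236.1]
```

View pics/t2c.png

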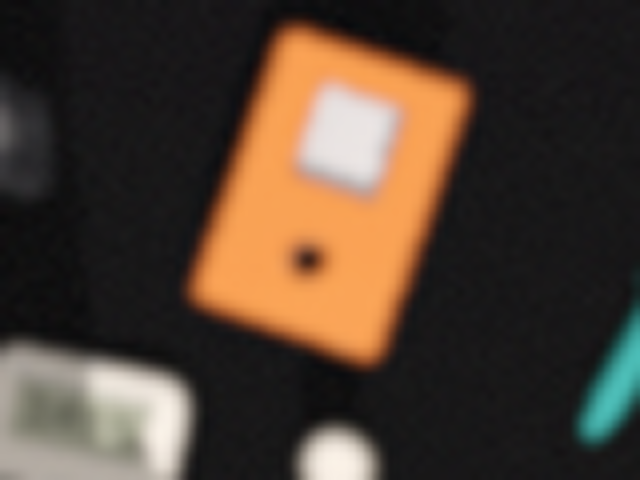

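>>> play_rows --increments '[{"offset": [-15,-33,15],"twist": -0.1,"grip": 1},{"offset": [-30,-66,30],"twist": -0.2,"grip": 1},{"offset": [-45,-99,50],"twist": -0.318,"grip": 1},{"offset": [-56.5,-121.5,75],"twist": -0.318,"grip": 1},{"offset": [-56.5,-121.5,85],"twist": -0.318,"grip": 1}]'

```text
time: 11.87
tool_pos: [0.4398, 0.246, 0.2237]
tool_rot: [-0.0, 0.98, 0.201, -0.003]
contact_force: [0.0, -0.6, -0.4]
gripper_width: 1.0
```

>>> play_rows --increments '[{"offset": [0,0,15],"twist": 0,"grip": 1},{"offset": [0,0,15],"twist": 0,"grip": 1},{"offset": [0,0,15],"twist": 0,"grip": 1}]'

```text
time: 12.12
tool_pos: [0.4432, 0.2433, 0.2117]
tool_rot: [0.0, 0.98, 0.198, -0.001]
contact_force: [-0.9, 0.6, 0.7]
gripper_width: 1.001
```

```bash
python3 - <<'E'
from h import *
go(443.6,245,171,23.1)
E
```

```text
pos [442.9 243.2 211.7] xhead 22.9 J6 1.527 d [ 1.4 -1.4 40.7] tw [-0.004  0.051] F [-0.9  0.6  0.7] g 1.001 t 12.12
```

>>> play_rows --increments '[{"offset": [1,-1,20],"twist": -0.004,"grip": 1},{"offset": [1,-1,40],"twist": -0.004,"grip": 1},{"offset": [1,-1,40],"twist": -0.004,"grip": 1},{"offset": [1,-1,40],"twist": -0.004,"grip": 0.8},{"offset": [1,-1,40],"twist": -0.004,"grip": 0.6}]'

```text
time: 12.53
tool_pos: [0.4448, 0.245, 0.174]
tool_rot: [-0.0, 0.98, 0.2, 0.001]
contact_force: [0.1, 0.3, 0.9]
gripper_width: 0.747
```

>>> play_rows --increments '[{"offset": [0,0,0],"twist": 0,"grip": 0.6},{"offset": [0,0,0],"twist": 0,"grip": 0.6},{"offset": [0,0,0],"twist": 0,"grip": 0.6}]'

```text
time: 12.78
tool_pos: [0.4453, 0.2455, 0.175]
tool_rot: [-0.0, 0.98, 0.2, 0.002]
contact_force: [-0.5, -0.4, 6.8]
gripper_width: 0.674
```

```bash
python3 - <<'E'
from h import *
go(443.6,245,171,23.1); go(515.8,-22.4,300,-18.3)
E
```

```text
pos [445.9 245.7 175. ] xhead 23.1 J6 1.525 d [-2.4 -0.3  3.9] tw [ 0.    -0.054] F [-0.5 -0.4  6.8] g 0.674 t 12.78
pos [445.9 245.7 175. ] xhead 23.1 J6 1.525 d [ -40.5  274.  -125.1] tw [0.723 0.668] F [-0.5 -0.4  6.8] g 0.674 t 12.78
```

>>> play_rows --increments '[{"offset": [0,0,-35],"twist": 0,"grip": 0.6},{"offset": [0,0,-70],"twist": 0,"grip": 0.6},{"offset": [0,0,-105],"twist": 0,"grip": 0.6},{"offset": [-4,30,-122],"twist": 0.05,"grip": 0.6},{"offset": [-9,69,-125],"twist": 0.15,"grip": 0.6}]'

```text
time: 13.2
tool_pos: [0.4638, 0.1793, 0.3035]
tool_rot: [-0.001, 0.992, 0.127, 0.005]
contact_force: [1.5, -0.9, -0.4]
gripper_width: 0.679
```

```bash
python3 - <<'E'
from h import *
go(516.2,-22.5,250,-18.2)
E
```

```text
pos [465.3 179.8 303.5] xhead 14.6 J6 1.534 d [ -2.4 208.6  53.4] tw [0.573 0.518] F [ 1.5 -0.9 -0.4] g 0.679 t 13.2
```

>>> play_rows --increments '[{"offset": [-1,39,10],"twist": 0.1,"grip": 0.6},{"offset": [-2,78,20],"twist": 0.22,"grip": 0.6},{"offset": [-2,117,30],"twist": 0.34,"grip": 0.6},{"offset": [-3,156,35],"twist": 0.46,"grip": 0.6},{"offset": [-3,195,40],"twist": 0.57,"grip": 0.6}]'

```text
time: 13.62
tool_pos: [0.5084, -0.0132, 0.2573]
tool_rot: [-0.0, 0.987, -0.16, -0.0]
contact_force: [0.4, 1.0, -1.1]
gripper_width: 0.675
```

>>> play_rows --increments '[{"offset": [3,8,0],"twist": 0,"grip": 0.6},{"offset": [3,8,10],"twist": 0,"grip": 0.6},{"offset": [3,8,10],"twist": 0,"grip": 0.6},{"offset": [3,8,10],"twist": 0,"grip": 0.6},{"offset": [3,8,10],"twist": 0,"grip": 0.6}]'

```text
time: 14.03
tool_pos: [0.5087, -0.0185, 0.2472]
tool_rot: [-0.0, 0.988, -0.156, -0.0]
contact_force: [0.5, 1.6, -0.5]
gripper_width: 0.676
```

```bash
python3 - <<'E'
from h import *
go(516.2,-22.5,230,-18.2)
E
```

```text
pos [508.6 -18.4 247.2] xhead -18.0 J6 1.702 d [ 8.5  1.6 17.2] tw [ 0.004 -0.051] F [ 0.5  1.6 -0.5] g 0.676 t 14.03
```

>>> play_rows --increments '[{"offset": [5,1.5,5],"twist": 0.004,"grip": 0.6},{"offset": [8.5,1.5,13],"twist": 0.004,"grip": 0.6},{"offset": [8.5,1.5,13],"twist": 0.004,"grip": 0.6},{"offset": [8.5,1.5,13],"twist": 0.004,"grip": 0.6},{"offset": [8.5,1.5,13],"twist": 0.004,"grip": 0.6}]'

```text
time: 14.45
tool_pos: [0.5167, -0.0237, 0.2342]
tool_rot: [-0.0, 0.987, -0.159, -0.0]
contact_force: [-0.3, -0.9, -0.7]
gripper_width: 0.678
```

```bash
python3 - <<'E'
from h import *
go(516.2,-22.5,227,-18.2)
E
```

```text
pos [516.6 -23.7 234.2] xhead -18.3 J6 1.701 d [-0.8 -1.   7.2] tw [-0.002  0.053] F [-0.3 -0.9 -0.7] g 0.678 t 14.45
```

>>> play_rows --increments '[{"offset": [-0.8,-1,3],"twist": -0.002,"grip": 0.6},{"offset": [-0.8,-1,5],"twist": -0.002,"grip": 0.6},{"offset": [-0.8,-1,7],"twist": -0.002,"grip": 0.6},{"offset": [-0.8,-1,8],"twist": -0.002,"grip": 0.6},{"offset": [-0.8,-1,8],"twist": -0.002,"grip": 0.6}]'

```text
time: 14.87
tool_pos: [0.5164, -0.0227, 0.227]
tool_rot: [-0.0, 0.987, -0.158, -0.0]
contact_force: [-3.1, 1.4, 3.8]
gripper_width: 0.682
```

```bash
python3 - <<'E'
from h import *
go(516.2,-22.5,227,-18.2)
E
```

```text
pos [516.3 -22.7 227. ] xhead -18.2 J6 1.701 d [-0.2 -0.2 -0. ] tw [-0.001  0.054] F [-3.1  1.4  3.8] g 0.682 t 14.87
```

>>> play_rows --increments '[{"offset": [0,0,0],"twist": 0,"grip": 0.8},{"offset": [0,0,0],"twist": 0,"grip": 1},{"offset": [0,0,0],"twist": 0,"grip": 1},{"offset": [0,0,-20],"twist": 0,"grip": 1},{"offset": [0,0,-60],"twist": 0,"grip": 1}]'

```text
time: 15.28
tool_pos: [0.5139, -0.0224, 0.2812]
tool_rot: [-0.0, 0.987, -0.159, -0.006]
contact_force: [0.5, 0.3, 0.1]
gripper_width: 1.0
```

>>> play_rows --increments '[{"offset": [0,0,-40],"twist": 0,"grip": 1},{"offset": [-2,35,-60],"twist": 0,"grip": 1},{"offset": [-4,75,-60],"twist": 0,"grip": 1},{"offset": [-6,115,-60],"twist": 0,"grip": 1},{"offset": [-8,152,-60],"twist": 0,"grip": 1}]'

```text
time: 15.7
tool_pos: [0.4604, -0.166, 0.3476]
tool_rot: [0.001, 0.987, -0.158, 0.001]
contact_force: [1.6, -0.5, -0.5]
gripper_width: 1.003
```

```bash
python3 - <<'E'
from h import *
go(562,-254,310)
f=manip.grab_frame("top"); cv2.imwrite("pics/t3.png",f)
for r in plate("top",f,"b",(.514,-.022),.064,90,60): print(*r)
a=f[190:270,260:420]; cv2.imwrite("pics/t3c.png",cv2.resize(a,None,fx=5,fy=5,interpolation=cv2.INTER_CUBIC))
# knob dark disc in first picture
g=cv2.imread("pics/top0.png")[180:225,380:425]; F=cv2.resize(g,None,fx=8,fy=8,interpolation=cv2.INTER_CUBIC)
m=(F.max(2)<60).astype(np.uint8); cs,_=cv2.findContours(m,cv2.RETR_EXTERNAL,cv2.CHAIN_APPROX_NONE)
for c in cs:
    if 1500<cv2.contourArea(c)<30000:
        (x,y),r=cv2.minEnclosingCircle(c); x=x/8+380-.44;y=y/8+180-.44; print(x,y,r/8,at_z("top",(x,y),.147),at_z("top",(x,y),.136))
# red blob
g=cv2.imread("pics/top0.png"); m=mask(g,"r"); m[:, :380]=0; m[:220]=0; m[245:]=0; ys,xs=np.nonzero(m[:,:410]); print("red",xs.mean(),ys.mean(),len(xs))
E
```

```text
pos [ 460.7 -166.2  347.6] xhead -18.2 J6 1.39 d [123.5  51.7  37.9] tw None F [ 1.6 -0.5 -0.5] g 1.003 t 15.7
[516.2 -23.3] [62.7 89.7] -18.1 [516.5 -23.5]
[496.2 -16.5] [13.8 13.9] -44.1 [495.8 -16.3]
[539.9 -43.9] [15.7 17.1] -44.1 [540.1 -43.8]
[547.6 -21. ] [16.2 16.7] -44.0 [547.6 -21. ]
400.43872886657715 201.8947682952881 6.425736427307129 [ 0.56125853 -0.25133836  0.147     ] [ 0.56267376 -0.25413683  0.136     ]
red 391.22222222222223 231.25925925925927 27
```

View pics/t3c.png

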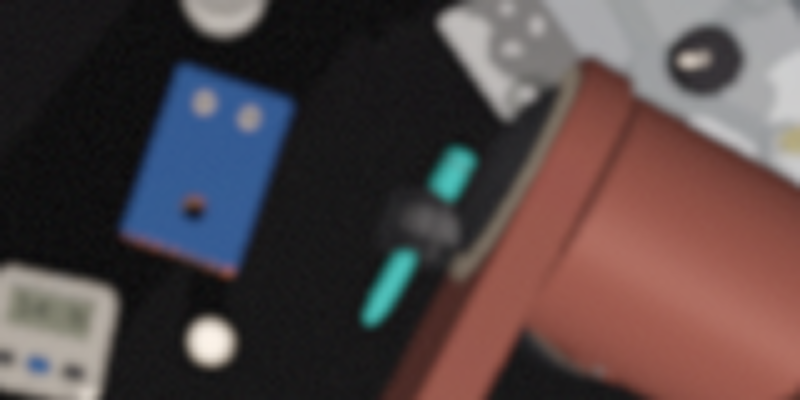

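>>> play_rows --increments '[{"offset": [2,-38,0],"twist": 0,"grip": 1},{"offset": [4,-76,10],"twist": 0,"grip": 1},{"offset": [6,-114,30],"twist": 0,"grip": 1},{"offset": [8,-146,55],"twist": 0,"grip": 1},{"offset": [8,-153,85],"twist": 0,"grip": 1}]'

```text
time: 16.17
tool_pos: [0.5183, -0.0187, 0.2626]
tool_rot: [-0.001, 0.988, -0.157, 0.003]
contact_force: [0.9, -0.0, -0.5]
gripper_width: 1.001
```

>>> play_rows --increments '[{"offset": [0,0,10],"twist": 0,"grip": 1},{"offset": [0,0,10],"twist": 0,"grip": 1},{"offset": [0,0,10],"twist": 0,"grip": 1},{"offset": [0,0,10],"twist": 0,"grip": 1}]'

```text
time: 16.5
tool_pos: [0.5172, -0.0229, 0.2533]
tool_rot: [0.0, 0.987, -0.159, 0.001]
contact_force: [-0.3, 0.5, 1.0]
gripper_width: 0.995
```

```bash
python3 - <<'E'
from h import *
go(516.3,-22.7,224,-18.2)
E
```

```text
pos [517.7 -23.  253.3] xhead -18.3 J6 1.703 d [-1.5  0.2 29.3] tw [-0.002  0.053] F [-0.3  0.5  1. ] g 0.995 t 16.5
```

>>> play_rows --increments '[{"offset": [-1.5,0,15],"twist": -0.002,"grip": 1},{"offset": [-1.5,0,29],"twist": -0.002,"grip": 1},{"offset": [-1.5,0,29],"twist": -0.002,"grip": 1},{"offset": [-1.5,0,29],"twist": -0.002,"grip": 0.8},{"offset": [-1.5,0,29],"twist": -0.002,"grip": 0.6}]'

```text
time: 16.92
tool_pos: [0.5159, -0.022, 0.2244]
tool_rot: [0.0, 0.987, -0.158, 0.001]
contact_force: [0.8, 0.3, 0.2]
gripper_width: 0.745
```

>>> play_rows --increments '[{"offset": [0,0,0],"twist": 0,"grip": 0.6},{"offset": [0,0,0],"twist": 0,"grip": 0.6},{"offset": [0,0,0],"twist": 0,"grip": 0.6}]'

```text
time: 17.17
tool_pos: [0.5164, -0.0218, 0.225]
tool_rot: [0.0, 0.988, -0.158, 0.002]
contact_force: [-1.3, -1.0, 7.2]
gripper_width: 0.676
```

```bash
python3 - <<'E'
from h import *
go(515.8,-22.4,224,-18.2)
E
```

```text
pos [517. -22. 225.] xhead -18.1 J6 1.701 d [-1.   0.8  1. ] tw [ 0.001 -0.054] F [-1.3 -1.   7.2] g 0.676 t 17.17
```

>>> play_rows --increments '[{"offset": [-1,0,-2],"twist": 0,"grip": 0.6},{"offset": [-2.8,0.7,-2],"twist": 0,"grip": 0.6},{"offset": [-2.8,0.7,-2],"twist": 0,"grip": 0.6},{"offset": [-2.8,0.7,0],"twist": 0,"grip": 0.6},{"offset": [-2.8,0.7,1],"twist": 0,"grip": 0.6}]'

```text
time: 17.58
tool_pos: [0.5128, -0.0212, 0.2249]
tool_rot: [0.0, 0.988, -0.157, -0.001]
contact_force: [-15.1, 2.0, 29.9]
gripper_width: 0.678
```

>>> play_rows --increments '[{"offset": [0,0,0],"twist": 0,"grip": 0.6},{"offset": [0,0,0],"twist": 0,"grip": 1},{"offset": [0,0,0],"twist": 0,"grip": 1},{"offset": [0,0,0],"twist": 0,"grip": 1},{"offset": [0,0,-30],"twist": 0,"grip": 1}]'

```text
time: 18.0
tool_pos: [0.5093, -0.0206, 0.245]
tool_rot: [-0.0, 0.987, -0.157, -0.007]
contact_force: [-0.7, -0.1, -1.2]
gripper_width: 1.003
```

>>> play_rows --increments '[{"offset": [0,0,-40],"twist": 0,"grip": 1},{"offset": [0,10,-80],"twist": 0,"grip": 1},{"offset": [10,45,-95],"twist": 0,"grip": 1},{"offset": [25,80,-100],"twist": 0,"grip": 1},{"offset": [40,115,-100],"twist": 0,"grip": 1}]'

```text
time: 18.42
tool_pos: [0.5149, -0.144, 0.3542]
tool_rot: [0.001, 0.988, -0.157, 0.002]
contact_force: [0.0, 0.1, -0.4]
gripper_width: 0.998
```

>>> play_rows --increments '[{"offset": [15,30,0],"twist": 0,"grip": 1},{"offset": [30,55,0],"twist": 0,"grip": 1},{"offset": [48,85,0],"twist": 0,"grip": 1},{"offset": [56,85,0],"twist": 0,"grip": 1}]'

```text
time: 18.75
tool_pos: [0.5411, -0.2454, 0.3507]
tool_rot: [0.001, 0.987, -0.16, -0.0]
contact_force: [-0.9, 0.6, -0.0]
gripper_width: 1.0
```

```bash
python3 - <<'E'
from h import *
go(562,-254,340)
f=manip.grab_frame("top"); cv2.imwrite("pics/t4.png",f)
for r in plate("top",f,"b",(.514,-.022),.064,90,60): print(*r)
a=f[190:270,260:420]; cv2.imwrite("pics/t4c.png",cv2.resize(a,None,fx=5,fy=5,interpolation=cv2.INTER_CUBIC))
cv2.imwrite("pics/s5.png",manip.grab_frame("scene"))
# fit magazine geometry from first top view + scene
E
```

```text
pos [ 541.  -245.7  350.7] xhead -18.4 J6 1.341 d [22.6  1.2 10.7] tw None F [-0.9  0.6 -0. ] g 1.0 t 18.75
[509.8 -21.7] [64.4 92.9] -18.1 [509.7 -21.1]
[488.3 -13.2] [13.9 14.5] -89.0 [488.6 -13.1]
[536.6 -42.3] [16.8 16.4] 27.5 [536.7 -42.3]
[544.3 -19.2] [17.1 16.5] 27.5 [544.3 -19.2]
```

View pics/t4c.png

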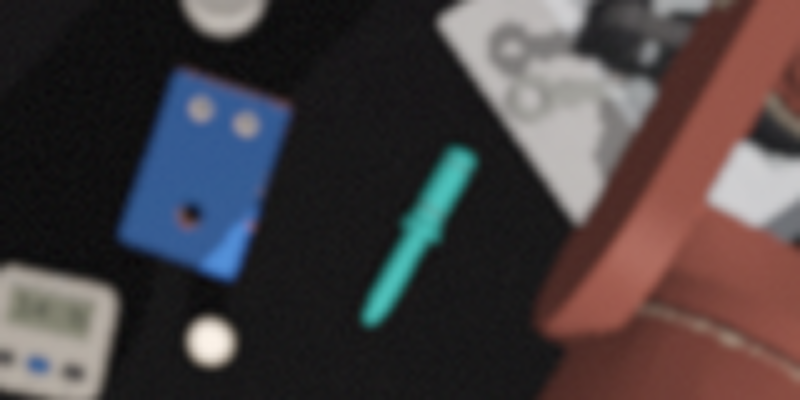

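```bash
cat > ov.py <<'E'
from h import *
def overlay(cam,src,ax,yaw,red,box,out,K):
    f=cv2.imread(src); x0,y0,x1,y1=box
    F=cv2.resize(f[y0:y1,x0:x1],None,fx=K,fy=K,interpolation=cv2.INTER_CUBIC)
    c,s=np.cos(np.radians(yaw)),np.sin(np.radians(yaw))
    g=lambda x,y,z:tuple(int(v) for v in ((px(cam,(ax[0]+c*x-s*y,ax[1]+s*x+c*y,z))-[x0,y0]+.5)*K))
    for z,col in ((.122,(0,255,0)),):
        P=np.array([g(-.042,-.092,z),g(.092,-.092,z),g(.092,.092,z),g(-.042,.092,z)]); cv2.polylines(F,[P],True,col,1)
    P=np.array([g(-.068,-.092,.006),g(.092,-.092,.006),g(.092,.092,.006),g(-.068,.092,.006)]); cv2.polylines(F,[P],True,(255,255,0),1)
    for a in range(5):
        t=np.radians(red-yaw+72*a); cv2.circle(F,g(.068*np.cos(t),.068*np.sin(t),.062),3,(255,0,255),1); cv2.line(F,g(.068*np.cos(t),.068*np.sin(t),.062),g(.068*np.cos(t),.068*np.sin(t),.110),(0,0,255) if a==0 else (255,0,255),1)
    for x in(-.028,.085):
        for y in(-.086,.086): cv2.line(F,g(x,y,.006),g(x,y,.122),(0,165,255),1)
    cv2.circle(F,g(0,0,.147),3,(0,255,255),1); cv2.circle(F,g(-.068,0,.062),4,(0,255,255),-1)
    cv2.imwrite(out,F); return F
E
python3 - <<'E'
from ov import *
ax=(.5628,-.2570); 
A=overlay("top","pics/top0.png",ax,-55.5,170.5,(335,135,455,265),"pics/a.png",3.3)
B=overlay("scene","pics/s3.png",ax,-55.5,170.5,(290,180,410,310),"pics/b.png",3.3)
cv2.imwrite("pics/ov1.png",np.hstack([A,B]))
E
```

```text
(no output)
```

View pics/ov1.png

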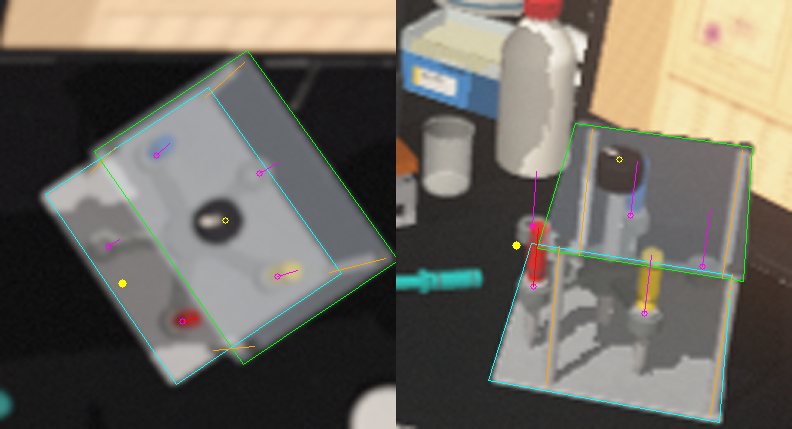

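>>> play_rows --increments '[{"offset": [12,0,0],"twist": 0,"grip": 1},{"offset": [24,0,0],"twist": 0,"grip": 1},{"offset": [24,0,5],"twist": 0,"grip": 1},{"offset": [24,0,5],"twist": 0,"grip": 1}]'

```text
time: 19.18
tool_pos: [0.5639, -0.2472, 0.3448]
tool_rot: [-0.001, 0.988, -0.157, -0.001]
contact_force: [0.1, -0.1, -0.5]
gripper_width: 1.0
```

```bash
python3 - <<'E'
from h import *
go(564,-253.5,302)
E
```

```text
pos [ 563.5 -247.   344.8] xhead -18.0 J6 1.352 d [ 2.6  6.1 42.8] tw None F [ 0.1 -0.1 -0.5] g 1.0 t 19.18
```

>>> play_rows --increments '[{"offset": [1,4,10],"twist": 0,"grip": 1},{"offset": [1,4,30],"twist": 0,"grip": 1},{"offset": [1,4,41],"twist": 0,"grip": 1},{"offset": [1,4,41],"twist": 0,"grip": 1},{"offset": [1,4,41],"twist": 0,"grip": 1}]'

```text
time: 19.6
tool_pos: [0.5632, -0.2522, 0.3039]
tool_rot: [-0.001, 0.988, -0.157, -0.001]
contact_force: [0.9, -0.6, 0.2]
gripper_width: 1.0
```

```bash
python3 - <<'E'
from h import *
go(564,-253.5,302)
E
```

```text
pos [ 562.8 -251.9  303.9] xhead -18.1 J6 1.345 d [1.6 1.1 1.9] tw None F [ 0.9 -0.6  0.2] g 1.0 t 19.6
```

Close on the knob gently.

>>> play_rows --increments '[{"offset": [1.6,1,2],"twist": 0,"grip": 0.8},{"offset": [1.6,1,2],"twist": 0,"grip": 0.6},{"offset": [1.6,1,2],"twist": 0,"grip": 0.45},{"offset": [1.6,1,2],"twist": 0,"grip": 0.35},{"offset": [1.6,1,2],"twist": 0,"grip": 0.3}]'

```text
time: 20.02
tool_pos: [0.5653, -0.2542, 0.3047]
tool_rot: [0.0, 0.988, -0.157, 0.0]
contact_force: [-0.1, 0.1, 0.9]
gripper_width: 0.366
```

>>> play_rows --increments '[{"offset": [0,0,0],"twist": 0,"grip": 0.3},{"offset": [0,0,0],"twist": 0,"grip": 0.3},{"offset": [0,0,0],"twist": 0,"grip": 0.3}]'

```text
time: 20.27
tool_pos: [0.5653, -0.2542, 0.3047]
tool_rot: [0.0, 0.988, -0.157, 0.001]
contact_force: [-1.4, 0.6, 4.9]
gripper_width: 0.366
```

```bash
python3 - <<'E'
from h import *
go(564,-253.5,302); print(manip.state()["ft_torque"])
E
```

```text
pos [ 565.5 -254.4  304.7] xhead -18.1 J6 1.344 d [-1.7 -0.4  2.7] tw None F [-1.4  0.6  4.9] g 0.366 t 20.27
[ 0.11293201  0.33958847 -0.02821941]
```

>>> play_rows --increments '[{"offset": [0,0,0],"twist": 0.1,"grip": 0.3},{"offset": [0,0,0],"twist": 0.2,"grip": 0.3},{"offset": [0,0,0],"twist": 0.3,"grip": 0.3},{"offset": [0,0,0],"twist": 0.4,"grip": 0.3}]'

```text
time: 20.6
tool_pos: [0.5652, -0.2545, 0.3047]
tool_rot: [0.001, 0.936, -0.353, 0.001]
contact_force: [-2.7, -0.3, 4.9]
gripper_width: 0.362
```

>>> play_rows --increments '[{"offset": [0,0,0],"twist": 0.1,"grip": 0.3},{"offset": [0,0,0],"twist": 0.2,"grip": 0.3},{"offset": [0,0,0],"twist": 0.3,"grip": 0.3},{"offset": [0,0,0],"twist": 0.42,"grip": 0.3},{"offset": [0,0,0],"twist": 0.42,"grip": 0.3}]'

```text
time: 21.02
tool_pos: [0.5649, -0.2548, 0.3047]
tool_rot: [0.001, 0.842, -0.54, 0.0]
contact_force: [-4.4, -1.5, 7.3]
gripper_width: 0.365
```

```bash
python3 - <<'E'
from h import *
go(564,-253.5,302)
f=manip.grab_frame("scene"); cv2.imwrite("pics/s6.png",f)
m=mask(f,"r"); ys,xs=np.nonzero(m[230:300,290:360]); print(len(xs),xs.mean()+290,ys.mean()+230,ys.min()+230,ys.max()+230)
g=cv2.imread("pics/s3.png"); m=mask(g,"r"); ys,xs=np.nonzero(m[230:300,290:360]); print(len(xs),xs.mean()+290,ys.mean()+230,ys.min()+230,ys.max()+230)
E
```

```text
pos [ 564.8 -255.1  304.7] xhead -65.3 J6 2.168 d [-1.8  0.1  2.7] tw None F [-4.4 -1.5  7.3] g 0.365 t 21.02
101 327.33663366336634 242.96039603960395 234 252
86 331.8953488372093 255.90697674418604 247 264
```

```bash
python3 - <<'E'
from h import *
for ax in ((.562,-.255),(.5635,-.2545)):
  for u in ((327.34,242.96),(331.9,255.9)):
    P=at_z("scene",u,.088); d=P[:2]-np.array(ax); print(ax,P.round(4),np.hypot(*d).round(4),np.degrees(np.arctan2(d[1],d[0])).round(1))
f=cv2.imread("pics/s6.png")[180:310,270:430]; cv2.imwrite("pics/s6c.png",cv2.resize(f,None,fx=5,fy=5,interpolation=cv2.INTER_CUBIC))
E
```

```text
(0.562, -0.255) [ 0.5317 -0.1959  0.088 ] 0.0664 117.1
(0.562, -0.255) [ 0.4988 -0.2427  0.088 ] 0.0644 169.0
(0.5635, -0.2545) [ 0.5317 -0.1959  0.088 ] 0.0667 118.5
(0.5635, -0.2545) [ 0.4988 -0.2427  0.088 ] 0.0658 169.7
```

View pics/s6c.png

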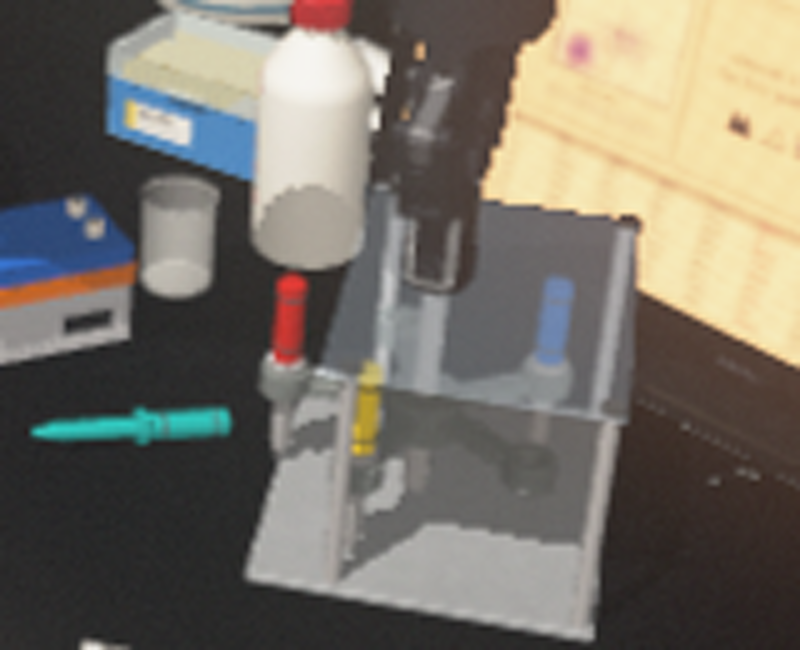

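>>> play_rows --increments '[{"offset": [0,0,0],"twist": 0,"grip": 0.6},{"offset": [0,0,0],"twist": 0,"grip": 0.9},{"offset": [0,0,0],"twist": 0,"grip": 1},{"offset": [0,0,-20],"twist": 0,"grip": 1},{"offset": [0,0,-45],"twist": 0,"grip": 1}]'

```text
time: 21.48
tool_pos: [0.5643, -0.2534, 0.3452]
tool_rot: [-0.0, 0.843, -0.538, -0.003]
contact_force: [-0.6, 0.3, -0.0]
gripper_width: 1.0
```

>>> play_rows --increments '[{"offset": [-37,-8,0],"twist": -0.1,"grip": 1},{"offset": [-74,-16,0],"twist": -0.2,"grip": 1},{"offset": [-111,-24,0],"twist": -0.3,"grip": 1},{"offset": [-148,-32,0],"twist": -0.42,"grip": 1},{"offset": [-185,-40,0],"twist": -0.54,"grip": 1}]'

```text
time: 21.9
tool_pos: [0.5228, -0.0678, 0.3481]
tool_rot: [-0.0, 0.957, -0.291, -0.0]
contact_force: [0.4, 0.6, 0.5]
gripper_width: 1.002
```

```bash
python3 - <<'E'
from h import *
go(512.8,-21.2,255,-18.2)
f=manip.grab_frame("top"); cv2.imwrite("pics/t5.png",f)
for q in ("pin_red","guard_window","magazine_knob","pin_blue","pin_yellow"):
    for r in manip.tip_of(q,"top")[:3]: P=w("top",r["xyz"]); print(q,round(r["p"],2),P.round(4),px("top",P).round(1))
F=cv2.resize(f,None,fx=4,fy=4,interpolation=cv2.INTER_CUBIC); m=mask(F,"r"); 
cs,_=cv2.findContours(m,cv2.RETR_EXTERNAL,cv2.CHAIN_APPROX_NONE)
for c in cs:
    x,y,a,b=cv2.boundingRect(c)
    if 345<x/4<420 and 185<y/4<260 and a*b>60: print((x+a/2)/4,(y+b/2)/4,a/4,b/4, at_z("top",((x+a-10)/4,(y+b/2)/4),.11).round(4))
from ov import overlay
overlay("top","pics/t5.png",(.5625,-.2550),-55.5,124.5,(335,150,455,250),"pics/t5c.png",5)
E
```

```text
pos [522.8 -67.8 348.1] xhead -33.8 J6 1.891 d [-34.2 -33.1  93.2] tw [-0.273 -0.218] F [0.4 0.6 0.5] g 1.002 t 21.9
pin_red 0.62 [ 0.3054 -0.1774  0.0085] [359.2 305.7]
pin_red 0.55 [ 0.4814 -0.1348  0.0104] [343.1 237.6]
pin_red 0.44 [ 0.5268 -0.1961  0.0658] [370.1 219.2]
guard_window 0.91 [ 0.5245 -0.2014  0.0658] [372.2 220.2]
magazine_knob 0.59 [ 0.5624 -0.2609  0.1362] [403.4 202. ]
magazine_knob 0.38 [ 5.633e-01 -2.559e-01 -1.000e-04] [388.1 208. ]
pin_yellow 0.51 [ 0.5627 -0.2521 -0.0021] [386.5 208.3]
359.625 256.75 2.75 6.5 [ 0.4332 -0.1607  0.11  ]
349.125 245.0 2.25 2.5 [ 0.4606 -0.1352  0.11  ]
361.875 247.125 2.75 8.25 [ 0.4561 -0.166   0.11  ]
349.25 251.375 6.5 18.75 [ 0.4456 -0.1406  0.11  ]
364.125 238.0 2.25 2.5 [ 0.4779 -0.1708  0.11  ]
352.75 236.875 4.0 8.25 [ 0.4802 -0.1458  0.11  ]
366.25 231.375 2.0 5.25 [ 0.4938 -0.1755  0.11  ]
374.125 218.75 4.25 5.0 [ 0.5244 -0.197   0.11  ]
356.75 199.0 3.5 1.5 [ 0.5716 -0.1547  0.11  ]
```

View pics/t5c.png

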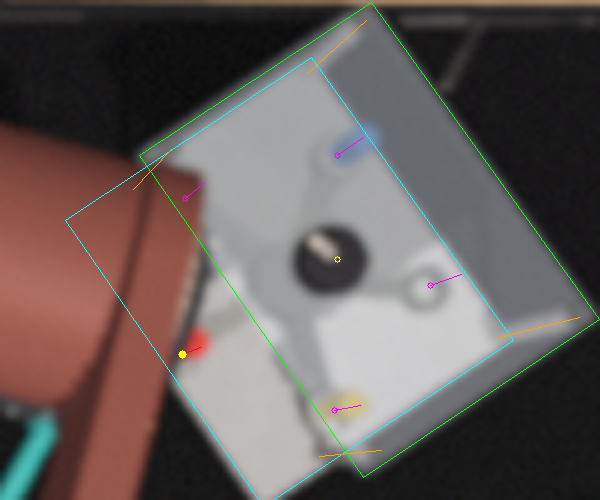

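>>> play_rows --increments '[{"offset": [-17,-17,15],"twist": -0.1,"grip": 1},{"offset": [-34,-33,40],"twist": -0.2,"grip": 1},{"offset": [-34,-33,75],"twist": -0.273,"grip": 1},{"offset": [-34,-33,90],"twist": -0.273,"grip": 1},{"offset": [-34,-33,90],"twist": -0.273,"grip": 1}]'

```text
time: 22.62
tool_pos: [0.5122, -0.0235, 0.2535]
tool_rot: [-0.0, 0.987, -0.162, -0.005]
contact_force: [-0.2, 1.6, -0.7]
gripper_width: 1.003
```

>>> play_rows --increments '[{"offset": [0,0,0],"twist": 0,"grip": 1},{"offset": [0,0,0],"twist": 0,"grip": 1}]'

```text
time: 22.78
tool_pos: [0.5149, -0.024, 0.26]
tool_rot: [0.0, 0.987, -0.162, 0.001]
contact_force: [0.3, 0.2, 0.1]
gripper_width: 1.001
```

```bash
python3 - <<'E'
from h import *
go(512.8,-21.2,224,-18.2)
E
```

```text
pos [515.2 -24.1 260. ] xhead -18.6 J6 1.705 d [-3.3 -2.  36. ] tw [-0.007  0.047] F [0.3 0.2 0.1] g 1.001 t 22.78
```

>>> play_rows --increments '[{"offset": [-1,-2,15],"twist": -0.007,"grip": 1},{"offset": [-1,-2,34],"twist": -0.007,"grip": 1},{"offset": [-1,-2,36],"twist": -0.007,"grip": 1},{"offset": [-1,-2,36],"twist": -0.007,"grip": 0.8},{"offset": [-1,-2,36],"twist": -0.007,"grip": 0.6}]'

```text
time: 23.2
tool_pos: [0.5144, -0.0213, 0.2242]
tool_rot: [0.0, 0.987, -0.158, 0.001]
contact_force: [0.6, 0.1, 0.4]
gripper_width: 0.742
```

>>> play_rows --increments '[{"offset": [0,0,0],"twist": 0,"grip": 0.6},{"offset": [0,0,0],"twist": 0,"grip": 0.6},{"offset": [0,0,0],"twist": 0,"grip": 0.6}]'

```text
time: 23.45
tool_pos: [0.5147, -0.0212, 0.2249]
tool_rot: [0.0, 0.988, -0.158, 0.002]
contact_force: [-0.4, -0.6, 6.6]
gripper_width: 0.678
```

>>> play_rows --increments '[{"offset": [0,0,-4],"twist": 0,"grip": 0.6},{"offset": [0,0,-4],"twist": 0,"grip": 0.6},{"offset": [0,0,-4],"twist": 0,"grip": 0.6}]'

```text
time: 23.7
tool_pos: [0.5134, -0.0208, 0.2266]
tool_rot: [-0.0, 0.988, -0.157, 0.0]
contact_force: [0.7, 0.5, -1.1]
gripper_width: 0.679
```

```bash
python3 - <<'E'
from h import *
go(515.8,-22.4,227,-18.2)
E
```

```text
pos [513.4 -20.8 226.6] xhead -18.1 J6 1.702 d [ 2.7  0.8 -0.4] tw [ 0.001 -0.053] F [ 0.7  0.5 -1.1] g 0.679 t 23.7
```

>>> play_rows --increments '[{"offset": [4.2,0.8,0],"twist": 0,"grip": 0.6},{"offset": [4.2,0.8,0],"twist": 0,"grip": 0.6},{"offset": [4.2,0.8,0],"twist": 0,"grip": 0.6},{"offset": [4.2,0.8,0],"twist": 0,"grip": 0.6}]'

```text
time: 24.03
tool_pos: [0.5173, -0.0229, 0.2262]
tool_rot: [-0.0, 0.988, -0.157, -0.0]
contact_force: [0.5, -0.6, -1.7]
gripper_width: 0.681
```

```bash
python3 - <<'E'
from h import *
go(517.2,-22.9,225,-18.2)
E
```

```text
pos [517.2 -22.9 226.2] xhead -18.1 J6 1.699 d [ 0.  -0.   1.2] tw [ 0.001 -0.053] F [ 0.5 -0.6 -1.7] g 0.681 t 24.03
```

>>> play_rows --increments '[{"offset": [0,0,1],"twist": 0,"grip": 0.6},{"offset": [0,0,1.5],"twist": 0,"grip": 0.6},{"offset": [0,0,1.5],"twist": 0,"grip": 1},{"offset": [0,0,1.5],"twist": 0,"grip": 1},{"offset": [0,0,1.5],"twist": 0,"grip": 1}]'

```text
time: 24.45
tool_pos: [0.5174, -0.0229, 0.2251]
tool_rot: [-0.0, 0.988, -0.157, 0.0]
contact_force: [0.5, -0.5, 0.4]
gripper_width: 1.002
```

>>> play_rows --increments '[{"offset": [0,0,-35],"twist": 0,"grip": 1},{"offset": [0,0,-70],"twist": 0,"grip": 1},{"offset": [12,35,-90],"twist": 0.1,"grip": 1},{"offset": [25,70,-100],"twist": 0.2,"grip": 1},{"offset": [38,105,-100],"twist": 0.3,"grip": 1}]'

```text
time: 24.87
tool_pos: [0.5218, -0.1357, 0.3296]
tool_rot: [0.0, 0.952, -0.305, 0.004]
contact_force: [0.4, 1.0, 0.6]
gripper_width: 1.001
```

```bash
python3 - <<'E'
from h import *
go(528,-197.6,300,-57)
f=manip.grab_frame("top"); cv2.imwrite("pics/t6.png",f)
for r in plate("top",f,"b",(.514,-.022),.064,90,60): print(*r)
a=f[200:260,260:340]; cv2.imwrite("pics/t6c.png",cv2.resize(a,None,fx=8,fy=8,interpolation=cv2.INTER_CUBIC))
E
```

```text
pos [ 522.9 -136.1  329.6] xhead -35.5 J6 1.797 d [39.6 47.1 29.8] tw [0.376 0.321] F [0.4 1.  0.6] g 1.001 t 24.87
[513.3 -23.3] [64.7 95.6] -18.0 [514.  -23.7]
[495.1 -15.7] [13.4 13. ] 45.9 [495.  -15.6]
[539.1 -43.4] [16.1 17.1] -44.1 [539.3 -43.4]
[546.8 -20.5] [16.6 15.9] 0.8 [546.6 -20.5]
```

>>> play_rows --increments '[{"offset": [15,18,0],"twist": 0.1,"grip": 1},{"offset": [30,36,0],"twist": 0.2,"grip": 1},{"offset": [39.5,47,10],"twist": 0.3,"grip": 1},{"offset": [39.5,47,25],"twist": 0.376,"grip": 1},{"offset": [39.5,47,25],"twist": 0.376,"grip": 1}]'

```text
time: 25.33
tool_pos: [0.5248, -0.196, 0.2968]
tool_rot: [-0.0, 0.879, -0.477, -0.003]
contact_force: [-0.5, 0.8, -0.1]
gripper_width: 0.996
```

>>> play_rows --increments '[{"offset": [0,0,0],"twist": 0,"grip": 1},{"offset": [0,0,0],"twist": 0,"grip": 1}]'

```text
time: 25.5
tool_pos: [0.5259, -0.1953, 0.3003]
tool_rot: [-0.0, 0.88, -0.475, -0.0]
contact_force: [-0.4, -1.0, 1.4]
gripper_width: 0.997
```

```bash
python3 - <<'E'
from h import *
go(528,-197.6,250,-57)
f=manip.grab_frame("scene"); cv2.imwrite("pics/s7.png",f)
F=cv2.resize(f,None,fx=4,fy=4,interpolation=cv2.INTER_CUBIC); m=mask(F,"r"); ys,xs=np.nonzero(m[230*4:300*4,290*4:360*4]); u=(xs.mean()/4+290-.4,ys.mean()/4+230-.4)
print(u,ys.min()/4+230,ys.max()/4+230,at_z("scene",u,.088)); 
for z in (.066,.088,.11): print(px("scene",(.526,-.198,z)))
E
```

```text
pos [ 525.9 -195.3  300.3] xhead -56.7 J6 2.072 d [ 3.1 -0.5 50.3] tw [ 0.005 -0.05 ] F [-0.4 -1.   1.4] g 0.997 t 25.5
(np.float64(327.3797169811321), np.float64(243.14040880503146)) 235.0 252.25 [ 0.53115823 -0.19652993  0.088     ]
[325.73901425 251.72843042]
[326.32951211 244.08820965]
[326.9312072 236.3031124]
```

>>> play_rows --increments '[{"offset": [3,-1,15],"twist": 0.005,"grip": 1},{"offset": [3,-1,35],"twist": 0.005,"grip": 1},{"offset": [3,-1,50],"twist": 0.005,"grip": 1},{"offset": [3,-1,50],"twist": 0.005,"grip": 1},{"offset": [3,-1,50],"twist": 0.005,"grip": 1}]'

```text
time: 25.97
tool_pos: [0.5283, -0.1971, 0.25]
tool_rot: [-0.0, 0.879, -0.478, -0.0]
contact_force: [-0.6, -0.2, -0.6]
gripper_width: 0.999
```

```bash
python3 - <<'E'
from h import *
go(528.5,-197.2,249,-57)
E
```

```text
pos [ 528.2 -197.1  250. ] xhead -57.1 J6 2.077 d [ 0.3 -0.2  1. ] tw [-0.001  0.054] F [-0.6 -0.2 -0.6] g 0.999 t 25.97
```

>>> play_rows --increments '[{"offset": [0,0,0],"twist": 0,"grip": 0.7},{"offset": [0,0,0],"twist": 0,"grip": 0.5},{"offset": [0,0,0],"twist": 0,"grip": 0.35},{"offset": [0,0,0],"twist": 0,"grip": 0.2},{"offset": [0,0,0],"twist": 0,"grip": 0.1}]'

```text
time: 26.38
tool_pos: [0.5285, -0.1977, 0.2507]
tool_rot: [-0.0, 0.878, -0.478, 0.001]
contact_force: [-0.8, 0.3, 0.7]
gripper_width: 0.298
```

>>> play_rows --increments '[{"offset": [0,0,0],"twist": 0,"grip": 0.1},{"offset": [0,0,0],"twist": 0,"grip": 0.1},{"offset": [0,0,0],"twist": 0,"grip": 0.1},{"offset": [0,0,0],"twist": 0,"grip": 0.1}]'

```text
time: 26.72
tool_pos: [0.5285, -0.1978, 0.2505]
tool_rot: [0.0, 0.878, -0.478, 0.0]
contact_force: [-0.9, 0.4, 3.2]
gripper_width: 0.142
```

```bash
python3 - <<'E'
from h import *
go(528.5,-197.2,249,-57)
f=manip.grab_frame("scene"); cv2.imwrite("pics/s8.png",f)
m=mask(f,"r"); ys,xs=np.nonzero(m[230:300,290:360]); print(len(xs),xs.mean()+290,ys.mean()+230)
E
```

```text
pos [ 528.5 -197.8  250.5] xhead -57.1 J6 2.078 d [-0.5 -0.3  1.5] tw [-0.002  0.052] F [-0.9  0.4  3.2] g 0.142 t 26.72
5 326.8 251.2
```

>>> play_rows --increments '[{"offset": [0,0,-15],"twist": 0,"grip": 0.1},{"offset": [0,0,-35],"twist": 0,"grip": 0.1},{"offset": [0,0,-55],"twist": 0,"grip": 0.1},{"offset": [0,0,-75],"twist": 0,"grip": 0.1},{"offset": [0,0,-88],"twist": 0,"grip": 0.1}]'

```text
time: 27.18
tool_pos: [0.5285, -0.1978, 0.3395]
tool_rot: [-0.0, 0.878, -0.478, 0.001]
contact_force: [0.6, -0.2, -0.8]
gripper_width: 0.141
```

```bash
python3 - <<'E'
from h import *
go(495.2,-15.5,335,-57)
f=manip.grab_frame("scene"); cv2.imwrite("pics/s9.png",f)
F=cv2.resize(f,None,fx=4,fy=4,interpolation=cv2.INTER_CUBIC); m=mask(F,"r"); m[:150*4]=0; m[300*4:]=0; cs,_=cv2.findContours(m,cv2.RETR_EXTERNAL,cv2.CHAIN_APPROX_NONE)
for c in cs:
    x,y,a,b=cv2.boundingRect(c)
    if a*b>150: print(x/4,y/4,a/4,b/4)
print(px("scene",(.528,-.198,.152)),px("scene",(.528,-.198,.175)))
E
```

```text
pos [ 528.7 -197.9  339.5] xhead -57.1 J6 2.078 d [-171.4  -70.8    4.4] tw [-0.002  0.052] F [ 0.6 -0.2 -0.8] g 0.141 t 27.18
327.75 218.25 4.5 2.5
148.75 214.25 6.75 4.25
22.5 213.75 10.0 6.5
15.25 203.5 20.75 11.25
533.5 180.0 26.5 68.5
55.5 172.0 19.75 5.25
50.5 165.5 12.25 8.25
267.0 159.0 4.0 4.0
472.75 150.0 87.25 25.0
[328.70262995 220.76965307] [329.37324665 212.16804494]
```

>>> play_rows --increments '[{"offset": [-34,-14,0],"twist": 0,"grip": 0.1},{"offset": [-68,-28,0],"twist": 0,"grip": 0.1},{"offset": [-102,-42,0],"twist": 0,"grip": 0.1},{"offset": [-136,-56,0],"twist": 0,"grip": 0.1},{"offset": [-171.5,-71,0],"twist": 0,"grip": 0.1}]'

```text
time: 27.65
tool_pos: [0.4939, -0.0138, 0.3366]
tool_rot: [0.0, 0.878, -0.479, -0.001]
contact_force: [0.7, 0.3, -1.5]
gripper_width: 0.147
```

>>> play_rows --increments '[{"offset": [0,0,0],"twist": 0,"grip": 0.1},{"offset": [0,0,0],"twist": 0,"grip": 0.1},{"offset": [0,0,0],"twist": 0,"grip": 0.1}]'

```text
time: 27.9
tool_pos: [0.4948, -0.0151, 0.3372]
tool_rot: [0.0, 0.878, -0.478, -0.0]
contact_force: [0.2, -1.0, -1.4]
gripper_width: 0.143
```

```bash
python3 - <<'E'
from h import *
go(495.2,-15.5,331,-57)
f=manip.grab_frame("scene"); cv2.imwrite("pics/s10.png",f)
for q in ("cover_hole","pin_red"):
    for r in manip.tip_of(q,"scene")[:3]: P=w("scene",r["xyz"]); print(q,round(r["p"],2),P.round(4),px("scene",P).round(1))
g=cv2.imread("pics/s7.png")
for n in ("s7","s10"):
    for r in plate("scene",cv2.imread(f"pics/{n}.png"),"b",(.514,-.022),.064,90,60): print(n,*r)
u=px("scene",(.4952,-.0155,.09)).astype(int); print(u)
h=cv2.cvtColor(f,cv2.COLOR_BGR2HSV)
np.set_printoptions(linewidth=250)
for y in range(u[1]-30,u[1]+22): print(y,f[y,u[0]-14:u[0]+15].astype(int).mean(1).round().astype(int), u[0]-14)
print(px("scene",(.4952,-.0155,.064)),px("scene",(.4952,-.0155,.152)),px("scene",(.4952,-.0155,.098)))
E
```

```text
pos [494.6 -15.1 337.2] xhead -57.1 J6 2.387 d [ 0.6 -0.3  6.2] tw [-0.002  0.053] F [ 0.2 -1.  -1.4] g 0.143 t 27.9
cover_hole 0.65 [ 0.4978 -0.0196  0.0632] [270.8 228. ]
pin_red 0.71 [ 0.3084 -0.1755  0.0152] [249.3 299.4]
pin_red 0.68 [ 0.4889 -0.1373  0.0124] [297.2 264.3]
pin_red 0.48 [ 0.4959 -0.0178  0.1548] [270.1 197.3]
s7 [512.3 -29.7] [75.2 96.1] -17.8 [507.8 -30.1]
s10 [513.3 -29.6] [75.9 97.5] -18.0 [508.9 -30.1]
[269 218]
188 [ 42  41  41  40  41  41  40  40  42  75  92  60  55  54  54  54  81 115 109  60  71  80  46  46  45  46  47  46  46] 255
189 [ 41  40  41  42  43  39  41  41  42  74  92  61  55  54  55  55  82 115 108  61  73  79  45  44  45  45  44  46  44] 255
190 [ 43  41  39  40  40  43  41  41  39  74  93  66  56  54  56  57  82 114 107  61  68  77  43  45  45  42  44  45  45] 255
191 [ 40  43  39  42  42  44  41  41  41  75  97  76  60  60  64  57  79 115 107  61  59  63  43  42  42  44  44  45  44] 255
192 [ 42  43  39  42  41  39  41  40  43  75  91  60  59  57  60  61  78 115 108  59  51  49  45  44  45  47  45  44  45] 255
193 [ 42  40  43  38  42  40 
[... 5160 characters left out ...]
 34  33  95 146 142 121 131 109 103  99  94  95  94  96  95  95  95  94  95  97  99 101 103 108 114 114 105] 255
236 [ 33  31  33  36  95 155 162 124 124 120 105  98  95  96  95  96  96 100 101 105 110 113 109 107 109 111 113 114 109] 255
237 [ 37  37  35  35  94 154 166 139 129 125 117 107 100 102 104 111 113 109 105 109 111 114 115 113 112 115 113 114 115] 255
238 [ 35  35  36  39  94 156 179 171 149 121 125 118 108 106 106 111 113 109 107 113 113 112 114 113 113 112 115 119 119] 255
239 [ 32  34  38  34  96 157 179 178 165 125 120 114 113 109 106 112 113 111 113 113 113 115 118 120 123 128 130 133 132] 255
[269.13856888 227.46370127] [269.3585889  198.07224765] [269.22178505 216.34723933]
```

>>> play_rows --increments '[{"offset": [0.4,-0.3,10],"twist": 0,"grip": 0.1},{"offset": [0.4,-0.3,20],"twist": 0,"grip": 0.1},{"offset": [0.4,-0.3,28],"twist": 0,"grip": 0.1},{"offset": [0.4,-0.3,34],"twist": 0,"grip": 0.1},{"offset": [0.4,-0.3,40],"twist": 0,"grip": 0.1}]'

```text
time: 28.47
tool_pos: [0.4951, -0.0154, 0.2964]
tool_rot: [0.0, 0.878, -0.478, -0.001]
contact_force: [-0.3, 0.2, -1.6]
gripper_width: 0.142
```

```bash
python3 - <<'E'
from h import *
go(495.2,-15.5,252.5,-57)
E
```

```text
pos [494.8 -15.4 296.4] xhead -57.2 J6 2.387 d [ 0.4 -0.3 43.9] tw [-0.003  0.052] F [-0.3  0.2 -1.6] g 0.142 t 28.47
```

>>> play_rows --increments '[{"offset": [0,0,5],"twist": 0,"grip": 0.1},{"offset": [0,0,10],"twist": 0,"grip": 0.1},{"offset": [0,0,15],"twist": 0,"grip": 0.1},{"offset": [0,0,19],"twist": 0,"grip": 0.1},{"offset": [0,0,23],"twist": 0,"grip": 0.1}]'

```text
time: 28.88
tool_pos: [0.4954, -0.0152, 0.2747]
tool_rot: [-0.0, 0.878, -0.478, 0.0]
contact_force: [-0.4, 0.4, -1.2]
gripper_width: 0.142
```

```bash
python3 - <<'E'
from h import *
go(495.2,-15.5,252.5,-57)
E
```

```text
pos [495.5 -15.2 274.7] xhead -57.1 J6 2.387 d [ 0.1  0.4 22.2] tw [-0.002  0.053] F [-0.4  0.4 -1.2] g 0.142 t 28.88
```

>>> play_rows --increments '[{"offset": [0,0,6],"twist": 0,"grip": 0.1},{"offset": [0,0,12],"twist": 0,"grip": 0.1},{"offset": [0,0,17],"twist": 0,"grip": 0.1},{"offset": [0,0,20],"twist": 0,"grip": 0.1},{"offset": [0,0,20],"twist": 0,"grip": 0.1}]'

```text
time: 29.3
tool_pos: [0.495, -0.0152, 0.2539]
tool_rot: [0.0, 0.878, -0.478, -0.001]
contact_force: [0.1, -0.1, -0.6]
gripper_width: 0.143
```

>>> play_rows --increments '[{"offset": [0,0,1.5],"twist": 0,"grip": 0.1},{"offset": [0,0,3],"twist": 0,"grip": 0.1},{"offset": [0,0,3],"twist": 0,"grip": 0.1}]'

```text
time: 29.55
tool_pos: [0.4956, -0.0153, 0.2525]
tool_rot: [-0.0, 0.878, -0.478, 0.0]
contact_force: [-0.6, -1.0, 1.2]
gripper_width: 0.145
```

```bash
python3 - <<'E'
from h import *
go(495.2,-15.5,252.5,-57)
E
```

```text
pos [495.7 -15.3 252.5] xhead -57.1 J6 2.387 d [-0.1  0.6 -0. ] tw [-0.002  0.052] F [-0.6 -1.   1.2] g 0.145 t 29.55
```

>>> play_rows --increments '[{"offset": [0,0,1],"twist": 0,"grip": 0.1},{"offset": [0,0,2],"twist": 0,"grip": 0.1},{"offset": [0,0,2],"twist": 0,"grip": 0.1}]'

```text
time: 29.8
tool_pos: [0.4959, -0.0154, 0.2524]
tool_rot: [0.0, 0.878, -0.478, 0.0]
contact_force: [-6.1, 0.1, 11.4]
gripper_width: 0.147
```

```bash
python3 - <<'E'
from h import *
go(495.2,-15.5,252.5,-57)
E
```

```text
pos [496.  -15.4 252.4] xhead -57.1 J6 2.387 d [-0.3  0.7 -0.1] tw [-0.002  0.053] F [-6.1  0.1 11.4] g 0.147 t 29.8
```

>>> play_rows --increments '[{"offset": [0,0,-2.5],"twist": 0,"grip": 0.1},{"offset": [0,0,-2.5],"twist": 0,"grip": 0.4},{"offset": [0,0,-2.5],"twist": 0,"grip": 0.7},{"offset": [0,0,-2.5],"twist": 0,"grip": 0.8},{"offset": [0,0,-2.5],"twist": 0,"grip": 0.8}]'

```text
time: 30.22
tool_pos: [0.4953, -0.0152, 0.2522]
tool_rot: [0.0, 0.878, -0.478, -0.0]
contact_force: [0.1, -0.3, 0.6]
gripper_width: 0.706
```

>>> play_rows --increments '[{"offset": [0,0,-25],"twist": 0,"grip": 0.8},{"offset": [0,0,-60],"twist": 0,"grip": 0.8},{"offset": [0,0,-100],"twist": 0,"grip": 0.8},{"offset": [30,0,-120],"twist": 0,"grip": 0.8},{"offset": [70,0,-120],"twist": 0,"grip": 0.8}]'

```text
time: 30.63
tool_pos: [0.5345, -0.0734, 0.3797]
tool_rot: [-0.002, 0.879, -0.477, 0.006]
contact_force: [1.7, 0.2, 0.7]
gripper_width: 0.8
```

>>> play_rows --increments '[{"offset": [40,0,0],"twist": 0,"grip": 0.8},{"offset": [80,0,0],"twist": 0,"grip": 0.8},{"offset": [120,0,0],"twist": 0,"grip": 0.8},{"offset": [120,0,0],"twist": 0,"grip": 0.8},{"offset": [120,0,0],"twist": 0,"grip": 0.8}]'

```text
time: 31.05
tool_pos: [0.599, -0.1766, 0.3711]
tool_rot: [0.0, 0.878, -0.479, -0.001]
contact_force: [0.1, 0.4, 0.0]
gripper_width: 0.8
```

```bash
python3 - <<'E'
from h import *
f=manip.grab_frame("top"); cv2.imwrite("pics/t7.png",f)
s=manip.grab_frame("scene"); cv2.imwrite("pics/s11.png",s)
for r in plate("top",f,"b",(.514,-.022),.064,90,60): print("b",*r)
for r in plate("top",f,"o",(.514,-.022),.052,90,60): print("o",*r)
for cam,q in (("top","pin_red"),("scene","pin_red"),("top","cover_blue"),("scene","cover_blue"),("scene","pin_blue"),("scene","pin_yellow"),("top","beaker"),("top","vial_white"),("top","timer"),("top","bottle")):
    for r in manip.tip_of(q,cam)[:4]:
        if r["p"]>.35: P=w(cam,r["xyz"]); print(cam,q,round(r["p"],2),P.round(4))
F=cv2.resize(s,None,fx=4,fy=4,interpolation=cv2.INTER_CUBIC); m=mask(F,"r"); m[:190*4]=0;m[240*4:]=0; m[:,:255*4]=0; m[:,285*4:]=0; ys,xs=np.nonzero(m)
print("red handle scene rows",ys.min()/4,ys.max()/4,"col",xs.mean()/4-.4, "pred seated",px("scene",(.4945,-.0160,.068)),px("scene",(.4945,-.016,.112)))
g=cv2.imread("pics/top0.png").astype(int)
d=abs(cv2.GaussianBlur(f,(3,3),0).astype(int)-cv2.GaussianBlur(g.astype(np.uint8),(3,3),0)).max(2)
for nm,P in (("vial",(.4256,-.0268,.048)),("beaker",(.61,-.03,.05)),("timer",(.4264,.0665,.018)),("bottle",(.709,-.07,.15))):
    u=px("top",P).astype(int); print(nm,d[u[1]-10:u[1]+10,u[0]-10:u[0]+10].mean().round(1),d[u[1]-10:u[1]+10,u[0]-10:u[0]+10].max())
go(495,-15,300,-57)
E
```

```text
b [513.8 -23.3] [64.8 96.8] -17.7 [514.1 -23.8]
b [494.1 -14.5] [24.5 23.2] 45.9 [494.3 -14.4]
b [539.1 -43.4] [17.2 17.1] 0.8 [539.1 -43.4]
b [546.8 -20.5] [16.6 15.9] 0.8 [546.6 -20.5]
top pin_red 0.59 [ 0.4898 -0.0143  0.07  ]
scene pin_red 0.57 [ 0.3032 -0.178   0.0131]
scene pin_red 0.55 [ 0.4873 -0.1384  0.0081]
scene pin_red 0.46 [ 0.4934 -0.0148  0.0661]
scene pin_red 0.36 [ 0.631  -0.2789  0.0639]
top cover_blue 0.98 [ 0.5134 -0.0207  0.0508]
top cover_blue 0.73 [ 0.6116 -0.0329 -0.0044]
scene cover_blue 0.84 [ 0.5212 -0.0217  0.0534]
scene pin_blue 0.47 [ 0.5001 -0.0176  0.0369]
scene pin_blue 0.42 [ 0.6301 -0.2803  0.0634]
scene pin_yellow 0.67 [ 0.4941 -0.2736  0.0623]
top beaker 0.72 [ 0.6135 -0.0321 -0.0061]
top beaker 0.61 [ 7.073e-01 -7.150e-02  6.000e-04]
top vial_white 0.58 [ 0.4238 -0.0296 -0.0005]
top timer 0.62 [4.285e-01 6.610e-02 1.000e-04]
top bottle 0.71 [ 0.7043 -0.0706 -0.0069]
red handle scene rows 210.75 235.5 col 269.81324717285946 pred seated [269.06312111 226.32267603] [269.17016997 211.82866139]
vial 14.2 73
beaker 2.6 8
timer 10.3 78
bottle 26.1 76
pos [ 598.4 -174.5  372.7] xhead -57.1 J6 2.164 d [-190.1    0.2   72.7] tw [-0.002  0.053] F [-0.5 -0.4  0.2] g 0.803 t 31.65
```

```bash
python3 -c "
from plant import manip
s=manip.state(); print(s['time'],s['contact_force'],s['gripper_width']); print(manip.job_done())"
```

```text
31.65 [-0.46742413 -0.3642966   0.17881308] 0.8030602361752541
the job is handed in; nothing more can be done
None
```

The flow cell is assembled and handed in at 31.7 s. The order was spacer on the base, cover on the spacer, magazine turned by its knob, then the red pin pushed through all three holes. I regripped both plates once or twice to line them up.

**Last checks**
- **Pin:** it stopped at the expected seated height, about 2 mm above its socket height. A light press gave 11 N, and its handle stood at the predicted rows in the scene camera.
- **Plates:** the cover's heading reads -17.7° against the base's -18.3°. Before the pin went in, its centre was about 1 mm from the spacer's. No orange shows round it from above.
- **Other pins:** the blue and yellow pins still stand in the magazine.
- **Beaker, vial, timer and bottle:** the networks put them where they started, within their noise (the bottle reads about 5 mm off). The picture difference at the beaker was small. At the vial, timer and bottle it was larger; I put that down to shadow changes but did not prove it.
- **Robot:** at hand-in it was clear of everything with the gripper open.

**What disagreed or went wrong**
- **Magazine angle:** the pictures put the red pin about 46° from the opening, not the stated 60 to 84°. I turned it 47° by the pictures. The top camera then put the pin within about 2° of the middle, while the networks and the scene camera put it up to 4 to 6° off.
- **Gripper on the spacer:** once the fingers closed on top of the spacer and pressed it with about 11 N. The cover was also pressed with 30 N in one shift.
- **Turquoise look-alike:** this pin fell over early in the run; the arm was passing well above it.
- **Picture limit:** I used all 12 pictures before the pin was picked up, so the end state was checked by numbers only.

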